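# Load the photon counter and close it with its own chamber cover

### The arm

A 6-joint arm with a two-finger parallel gripper is mounted at the origin on a cart in front of the work surface, level with it; the furniture and walls round the work are solid. World frame = base frame: x ahead of the robot, y to its left, z up, the work surface at z = 0. Lengths are in m, angles in rad, forces in N, time in s.
With the tool pointing down it reaches from about 0.225 to 0.875 m from the base axis. Payload 3.4 kg.
Tool frame: the origin (TCP) lies between the finger pads; the fingertips stand 19 mm ahead of it and the grasp point (between the pads) is the TCP (manip.tip_reach is the distance from the TCP to the fingertips, in m); z points along the fingers, x is the direction in which the jaws open and shut, and the axes are right-handed (so a half turn about z gives the same grasp; the last joint's range is limited). The gripper opens to 85 mm and grips with 20 to 120 N. Pads are 22 mm wide; open, the fingers measure 114 mm over their backs; the gripper's body (76 mm by 85 mm) begins 54 mm behind the grasp point. The pads swing forward as they close: fully open they stand 13 mm farther back than shut.
Start: joints at [1.037, 0.276, 1.505, -0, 1.361, -0.121], TCP at [0.231, 0.527, 0.25] pointing down, gripper open.
Joint ranges: [-2.89, 2.89], [-0.75, 2.08], [0.22, 2.7], [-1.18, 4.32], [0.11, 2.71], [-2.7, 2.7]. Speed limits (rad/s): [2.57, 2.57, 3.14, 3.14, 3.14, 3.14].

### API

Orientations are given as a unit quaternion [w, x, y, z].
In Python, from rig import manip gives the robot as it stands.
- The arm moves only by the tool send_rows, never from a script. Its arguments are lists of equal length, an entry for each row: "delta_pos": the shift along the tool's x, y, z normalised to -1 to 1, where 1 is 40 cm, a list of three; "angular": the turn, a rotation vector about the tool's x, y, z normalised to -1 to 1, where 1 is 0.08 rad, a list of three. A call has 1 to 5 rows; each row shifts and turns the commanded pose from where the row before left it, along the tool's axes as they then stand; what a row does not reach is not made up. A row lasts 1/12 s, in which the tool goes at most 41.7 mm and 7.16 degrees, less where a joint would pass 70% of its speed; a pose out of reach is approached as far as the arm can. A call with a number of a shift or a turn outside -1 to 1 is refused whole. A call with a gripper value outside its range is refused whole. "hand" is the finger opening in mm, from 0 to 85.4, set as the call begins (left out, the last holds). The fingers move at their own pace and stop on an object; "squeeze" is the grip in N (left out, the last holds). Time passes only in rows, so rows that do not move let the fingers close. It gives the time, the measured TCP pose, the force and the opening at its end, in the units of the state.
- manip.get_state(): the state, without advancing time (a new reading comes with each control period).
- manip.get_image(name): name is "scene" or "top" or "wrist"; returns the picture (384x512x3 uint8, blue, green, red); there is no depth.
- manip.calibration(name): a dict with "fx", "fy", "cx", "cy" (pixels), "camera_from_world" (4x4, takes a point from world to camera coordinates). Camera axes: x right, y up, looking along -z (the intrinsics and any distortion apply to the point x, -y, -z); pixel columns grow to the right and rows downward; lengths in m; the calibration is good to about 2 mm. A picture is of the moment at which its call begins: read the wrist's pose just before it. calibration takes no time and is no camera call; for the wrist camera it gives the pose at the moment of the call.
- manip.sign_off(): hands the job in, once; it reports no verdict.
The state is a dict: "clock": time; "qpos": joint angles; "qd": joint speeds; "effort": joint torques, N m; "position": TCP position; "ee_rot": TCP orientation; "contact_force": force on the tool from outside, world axes, zero at the start; "moment": the same for the moment, N m; "width": finger opening in m.
Only numpy, scipy, OpenCV 4.12 (cv2) and the standard library are available. Lean on these libraries where they do the work, as an engineer would, in place of code of your own. Each camera call takes 0.05 s, during which the arm holds its last target.

### The job

Load the photon counter for a run: lay the sample tube lengthwise into the trough of its chamber and let go, then close the chamber with the one cover that was machined with it (its two side cut-outs go over the two lugs), right down flush on the joint all round; set both down gently, do not drop them. With the chamber closed, zero the counter with the square key and then start the count with the round key, one key at a time, each pressed fully down and released. Leave the other cover, which belongs to another counter, and the things standing round about where they are.

Things in the scene. Friction and masses are not known exactly. Their poses are not given: they have to be found in the camera images.
- counter: Photon counter, fixed: flat white case 150 mm deep (its x) x 310 mm wide (its y) x 36 mm high; on top, toward its +y end, the bare aluminium lower half of the sample chamber, toward its -y end a display and two keys. Origin: centre of the underside, on the bench. x points to its back, y to its left side, z up.
- chamber (a point): Middle of the flat joint face of the lower chamber half, 64 mm above the bench; axes as the counter's. The half is a block 68 (x) x 150 (y) mm, 28 mm above the case. Along y runs a V trough, 90 degrees, 23.6 mm wide at the joint face, 118 mm long, centred here. The tube at rest in it has its axis 8 mm above this point and 4 mm end play each way.
- lug_end (a point): Point on the joint face midway between the two register lugs, 56 mm from chamber along +y. The lugs stand on the joint face at the block's edges, both at this end: centres 29 mm to -x and 29 mm to +x of this point, each 10 (x) x 22 (y) mm, 16 mm high, the top 4 mm tapered by 3 mm all round.
- sample_tube: Closed clear plastic tube with a pale rod in it and a grey ribbed cap: a plain cylinder 28 mm in diameter, 110 mm long, about 70 g, loose. Origin: its centre, on the axis; its y runs along the tube to the cap (x and z turn as it rolls). It lies on the tube rest, axis level, 45 mm above the bench. The cap may point either way in the trough.
- tube_rest: White plastic rest, fixed: base plate 70 (x) x 104 (y) x 8 mm with two V-notched uprights, 10 mm thick and 40 mm high, centred 39 mm either side of the middle along its y, which is the tube's direction; 68 mm are free between them. Origin: centre of the underside, on the bench.
- cover_a: The counter's own cover half, loose, about 0.4 kg, aluminium, lying hollow side down: 68 (x) x 150 (y) x 32 mm, hollow 36 x 122 x 24 mm. One full-height cut-out in each long side, 25 mm long, 11.5 mm deep, both at its +y end, so from above it is necked at one end only. Origin: centre of the underside, z up. Closed, it coincides with chamber; 1.5 mm play at the lugs; only one way round.
- cover_a_cut_end (a point): Point on the underside of cover_a midway between its two cut-outs, 56 mm from its origin along its +y; belongs at lug_end.
- cover_a_grip (a point): Middle of the black grip bar on cover_a, 52 mm above its underside. The bar is 16 mm wide (x), 88 mm long (y), 16 mm high, with 12 mm free under it; it stands on two posts 11 mm thick, 32 mm either side of the middle.
- cover_b: Another counter's cover half, loose; same material, size, grip bar and axes as cover_a, but its two cut-outs lie on a diagonal: at y = +56 mm in the -x side and at y = -56 mm in the +x side. It does not go down over the lugs either way round. Stays where it is.
- zero_key (a joint): Square spring key (26 mm) that zeroes the counter: travel in m, 0 up, 0.005 fully down. About 1.5 N starts it, 5 N holds it fully down; it springs back.
- zero_key_top (a point): Middle of the top of the square key, 48 mm above the bench when up, 12 mm above the panel; pressed straight down.
- count_key (a joint): Round spring key (26 mm in diameter) that starts the count: same travel and spring as the square key.
- count_key_top (a point): Middle of the top of the round key, 48 mm above the bench when up, 56 mm from the square key, farther from the chamber.
- timer: Bystander: small white timer with three keys, 56 x 64 x 19 mm, lying loose. Origin: centre of the underside.
- slide_carton: Bystander: small card box, white over blue, 31 x 81 x 28 mm, loose. Origin: centre of the underside.
- canister: Bystander: small white screw-cap jar, 31 mm in diameter, 40 mm high, loose. Origin: centre of the underside.
There are look-alikes about, which are no part of the job. Leave any orange look-alike of the cover_a alone.

How it is judged:
By the outcome, as a careful person would: the job done as asked, in the order asked, and still so for the second after the job is handed in, with the robot touching nothing.
It also fails if it takes over 67 s, if anything falls off the work surface, if the arm or the gripper's body presses on something with over 40 N, if the wrist force passes 120 N, or if a joint passes its speed limit or range.

## Working session

There is one attempt and no reset: what is moved stays moved. The work goes in short steps, Python scripts to look and compute and a tool call to move; the robot and the scene stay as the last step left them, time stands still between calls to the robot, and variables do not carry over. Pictures are saved under pics/ and viewed, and the job is handed in when it is done.

Besides the shell and the picture viewer there is one more tool, called after "Request:" by a JSON object that holds its "api" and its "payload". send_rows: Moves the arm, as the interface text tells. Scaled input: -1 to 1 covers 40 cm each way for a shift and 0.08 rad each way for a turn. Its arguments: {"type":"object","properties":{"delta_pos":{"type":"array","items":{"type":"array","items":{"type":"number"}}},"angular":{"type":"array","items":{"type":"array","items":{"type":"number"}}},"hand":{"type":"number"},"squeeze":{"type":"number"}},"required":["delta_pos","angular"]}

```bash
ls; mkdir -p pics; cat > h.py <<'E'
import numpy as np, cv2
from rig import manip
def cal(n):
    c=manip.calibration(n); return c
def ray(c,u,v):
    T=np.array(c["camera_from_world"]); R=T[:3,:3]; t=T[:3,3]
    k=[c[x] for x in("fx","fy","cx","cy")]
    d=np.array([(u-k[2])/k[0],-(v-k[3])/k[1],-1.0])
    return -R.T@t, R.T@d
def onz(c,u,v,z):
    o,d=ray(c,u,v); s=(z-o[2])/d[2]; return o+s*d
def proj(c,p):
    T=np.array(c["camera_from_world"]); q=T[:3,:3]@np.array(p)+T[:3,3]
    return c["cx"]+c["fx"]*q[0]/-q[2], c["cy"]+c["fy"]*(-q[1])/-q[2]
E
python3 - <<'E'
from h import *
s=manip.get_state(); print(s)
for n in("scene","top","wrist"):
    c=cal(n); print(n,c)
    cv2.imwrite(f"pics/{n}0.png",manip.get_image(n))
E
```

```text
pics
{'clock': 0.0, 'qpos': array([ 1.03701298e+00,  2.76592841e-01,  1.50611612e+00,  1.37221255e-05,
        1.36070891e+00, -1.21036010e-01]), 'qd': array([ 9.49573299e-04, -6.44577776e-05, -6.28582215e-05, -1.16573780e-03,
       -8.10161226e-04, -9.29666530e-04]), 'effort': array([-1.32669811e-03, -4.16783810e+01, -2.45798117e+01, -2.44415805e-04,
        1.13887555e-02, -4.66350414e-06]), 'position': array([0.23041753, 0.52628055, 0.24944769]), 'ee_rot': array([ 3.97487622e-04,  8.36997288e-01,  5.47206274e-01, -8.21524808e-04]), 'contact_force': array([0.50775952, 0.44469744, 0.16283483]), 'moment': array([0.00111824, 0.01019793, 0.00257412]), 'width': 0.08500893871169797}
scene {'fx': 410.89744887815374, 'fy': 410.89744887815374, 'cx': 248.29890469137106, 'cy': 196.1027004950508, 'camera_from_world': array([[ 0.73042727, -0.68296768, -0.00558036, -0.47624353],
       [ 0.44272424,  0.46723618,  0.76530099, -0.21983598],
       [-0.5200685 , -0.56146727,  0.6436484 , -1.06684737],
       [ 0.        ,  0.        ,  0.        ,  1.        ]])}
top {'fx': 432.15838468423897, 'fy': 432.15838468423897, 'cx': 254.40387075029784, 'cy': 194.79243772641232, 'camera_from_world': array([[-0.02145081, -0.99972746, -0.00921291, -0.11938887],
       [ 0.98170381, -0.0228062 ,  0.18904364, -0.55601411],
       [-0.18920223, -0.00498921,  0.98192547, -1.68628051],
       [ 0.        ,  0.        ,  0.        ,  1.        ]])}
wrist {'fx': 312.84636520252815, 'fy': 312.84636520252815, 'cx': 260.84037984480545, 'cy': 190.99285481196114, 'camera_from_world': array([[ 0.40049941,  0.91629178, -0.00309805, -0.57374324],
       [-0.87083934,  0.37957667, -0.31234661,  0.0398085 ],
       [-0.28502468,  0.12779254,  0.94996316, -0.38137088],
       [ 0.        ,  0.        ,  0.        ,  1.        ]])}
```

View pics/scene0.png

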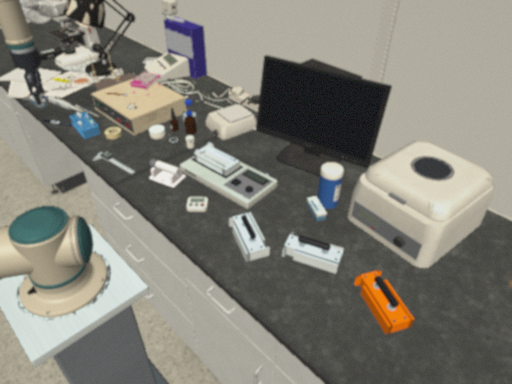

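View pics/top0.png

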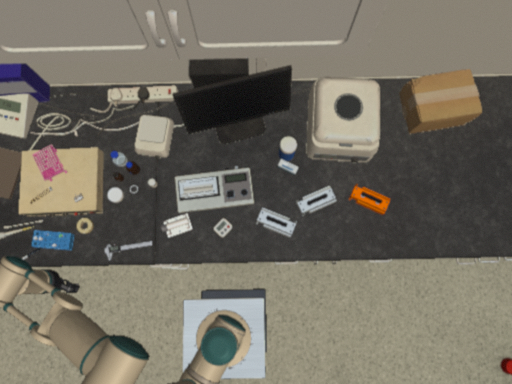

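View pics/wrist0.png

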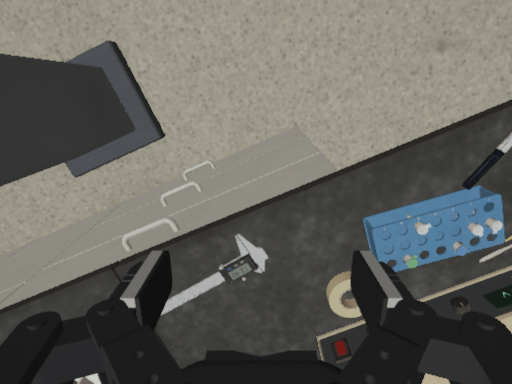

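The scene and top views show the counter at top (215,187), the tube rest at (178,225), silver covers at (276,222) and (317,200), and an orange look-alike at (370,200). I'll zoom in to tell the two silver covers apart.

```bash
python3 - <<'E'
import cv2
t=cv2.imread("pics/top0.png"); s=cv2.imread("pics/scene0.png")
cv2.imwrite("pics/z1.png",cv2.resize(t[155:245,155:345],None,fx=4.2,fy=4.2,interpolation=cv2.INTER_CUBIC))
cv2.imwrite("pics/z2.png",cv2.resize(s[130:280,140:360],None,fx=3.6,fy=3.6,interpolation=cv2.INTER_CUBIC))
E
```

```text
(no output)
```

View pics/z1.png

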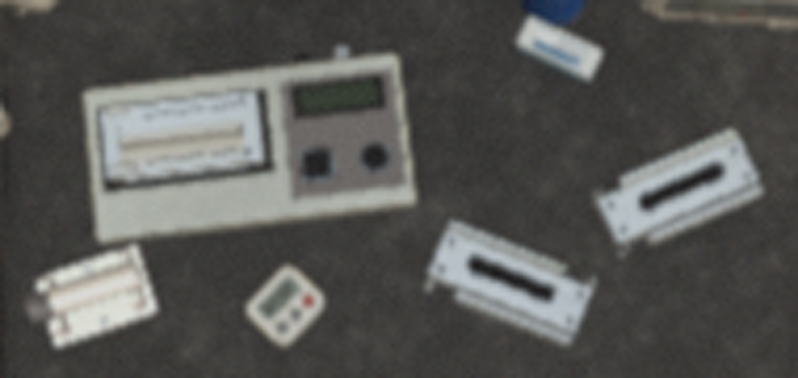

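View pics/z2.png

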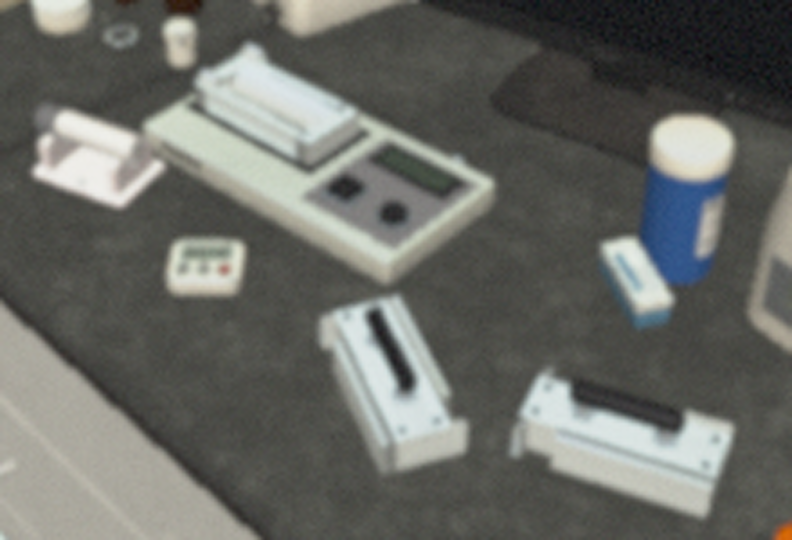

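Cover_a is the right silver one: at top (317,200) it is necked on both sides of its left end. The one at (276,222) has diagonal cut-outs, so it is cover_b. Next come coarse positions from the top view.

```bash
python3 - <<'E'
from h import *
c=cal("top"); t=cv2.imread("pics/top0.png")
def P(x,y): return (155+x/4.2-0.4,155+y/4.2-0.4)
pts={"case":[(84,92,.036),(400,55,.036),(415,205,.036),(100,240,.036)],
"zero":[(316,160,.048)],"count":[(375,155,.048)],"tubeL":[(30,306,.045),(142,276,.045)],
"chamber":[(100,105,.064),(263,92,.064),(268,165,.064),(108,183,.064)],"a_bar":[(645,203,.06),(720,172,.06)],"b_bar":[(472,264,.06),(550,294,.06)],"timer":[(285,305,.019)]}
for k,v in pts.items():
    for x,y,z in v: print(k,np.round(onz(c,*P(x,y),z),3))
T=np.array(cal("wrist")["camera_from_world"]);s=manip.get_state()
from scipy.spatial.transform import Rotation as R
q=s["ee_rot"];Rt=R.from_quat(np.r_[q[1:],q[0]]).as_matrix()
o=-T[:3,:3].T@T[:3,3]
print("cam in tool",Rt.T@(o-s["position"]));print(Rt); print((T[:3,:3]@Rt))
E
```

```text
case [0.64  0.194 0.036]
case [ 0.67  -0.115  0.036]
case [ 0.521 -0.127  0.036]
case [0.494 0.177 0.036]
zero [ 0.565 -0.033  0.048]
count [ 0.569 -0.09   0.048]
tubeL [0.431 0.241 0.045]
tubeL [0.457 0.134 0.045]
chamber [0.62  0.173 0.064]
chamber [0.63  0.016 0.064]
chamber [0.558 0.012 0.064]
chamber [0.544 0.165 0.064]
a_bar [ 0.514 -0.345  0.06 ]
a_bar [ 0.542 -0.418  0.06 ]
b_bar [ 0.459 -0.18   0.06 ]
b_bar [ 0.429 -0.252  0.06 ]
timer [0.429 0.001 0.019]
cam in tool [ 9.19016829e-05 -8.17062535e-02 -1.23417869e-01]
[[ 4.01184389e-01  9.15997030e-01 -7.25293893e-04]
 [ 9.15996155e-01 -4.01185016e-01 -1.27532789e-03]
 [-1.45917360e-03 -1.52724777e-04 -9.99998924e-01]]
[[ 9.99998761e-01 -7.45700292e-04  1.38629301e-03]
 [-1.14159777e-03 -9.49909476e-01  3.12523095e-01]
 [ 1.08380430e-03 -3.12524291e-01 -9.49909150e-01]]
```

```bash
cat >> h.py <<'E'
from scipy.spatial.transform import Rotation as Ro
def tool():
    s=manip.get_state(); q=s["ee_rot"]; return s,np.array(s["position"]),Ro.from_quat(np.r_[q[1:],q[0]]).as_matrix()
def down(yaw):
    x=np.array([np.cos(yaw),np.sin(yaw),0]); z=np.array([0,0,-1.]); return np.c_[x,np.cross(z,x),z]
def plan(tp,yaw,n,start=None,dec=3):
    s,p,R=tool() if start is None else (None,np.array(start[0]),down(start[1]))
    Rt=down(yaw); tp=np.array(tp); D=[];A=[]
    for i in range(n):
        k=n-i
        d=np.round(R.T@((tp-p)/k)/0.4,dec); a=np.round(Ro.from_matrix(R.T@Rt).as_rotvec()/k/0.08,2)
        if i==0: print("dist/row mm",np.linalg.norm(d)*400,"amax",abs(a).max())
        p=p+R@(d*0.4); R=R@Ro.from_rotvec(a*0.08).as_matrix(); D.append(d.tolist());A.append(a.tolist())
    for j in range(0,n,5): print('D',D[j:j+5]);print('A',A[j:j+5])
    print("end",p)
def show(name,fn):
    c=cal(name); im=manip.get_image(name); cv2.imwrite(fn,im); return c,im
E
python3 -c "
from h import *
plan([0.50,0.16,0.26],0.17,14)"
```

```text
dist/row mm 32.459205165869356 amax 0.88
D [[-0.041, 0.07, -0.002], [-0.036, 0.073, -0.002], [-0.03, 0.075, -0.002], [-0.025, 0.077, -0.002], [-0.019, 0.079, -0.002]]
A [[0.0, 0.0, 0.88], [0.0, 0.0, 0.88], [0.0, 0.0, 0.88], [0.0, 0.0, 0.88], [0.0, 0.0, 0.88]]
D [[-0.014, 0.08, -0.002], [-0.008, 0.081, -0.002], [-0.002, 0.081, -0.002], [0.003, 0.081, -0.002], [0.009, 0.081, -0.001]]
A [[0.0, 0.0, 0.88], [0.0, 0.0, 0.88], [0.0, 0.0, 0.88], [0.0, 0.0, 0.88], [0.0, 0.0, 0.89]]
D [[0.015, 0.08, -0.002], [0.02, 0.079, -0.001], [0.026, 0.077, -0.002], [0.031, 0.075, -0.001]]
A [[0.0, 0.0, 0.88], [0.0, 0.0, 0.89], [0.01, 0.01, 0.88], [0.0, 0.0, 0.89]]
end [0.50012455 0.16011759 0.25988255]
```

Request:
{"api": "send_rows", "payload": {"delta_pos": [[-0.041, 0.07, -0.002], [-0.036, 0.073, -0.002], [-0.03, 0.075, -0.002], [-0.025, 0.077, -0.002], [-0.019, 0.079, -0.002]], "angular": [[0, 0, 0.88], [0, 0, 0.88], [0, 0, 0.88], [0, 0, 0.88], [0, 0, 0.88]]}}

```text
clock: 0.57
position: [0.3271, 0.3947, 0.2541]
ee_rot: [0.0, 0.92, 0.391, -0.0]
contact_force: [0.4, 0.4, 0.0]
width: 0.0856
```

Request:
{"api": "send_rows", "payload": {"delta_pos": [[-0.014, 0.08, -0.002], [-0.008, 0.081, -0.002], [-0.002, 0.081, -0.002], [0.003, 0.081, -0.002], [0.009, 0.081, -0.001]], "angular": [[0, 0, 0.88], [0, 0, 0.88], [0, 0, 0.88], [0, 0, 0.88], [0, 0, 0.88]]}}

```text
clock: 0.98
position: [0.4237, 0.2638, 0.2579]
ee_rot: [-0.0, 0.975, 0.223, -0.0]
contact_force: [1.4, 0.4, 0.3]
width: 0.0855
```

Request:
{"api": "send_rows", "payload": {"delta_pos": [[0.015, 0.08, -0.002], [0.02, 0.079, -0.001], [0.026, 0.077, -0.002], [0.031, 0.075, -0.001], [0, 0, 0]], "angular": [[0, 0, 0.88], [0, 0, 0.89], [0, 0, 0.88], [0, 0, 0.88], [0, 0, 0]]}}

```text
clock: 1.4
position: [0.504, 0.1561, 0.26]
ee_rot: [0.002, 0.997, 0.082, 0.001]
contact_force: [0.0, -0.1, -0.0]
width: 0.0855
```

```bash
python3 -c "
from h import *
s,p,R=tool();print(s['clock'],p,R)
c,im=show('wrist','pics/w1.png');cv2.imwrite('pics/w1z.png',cv2.resize(im[0:330],None,fx=1.56,fy=1.56,interpolation=cv2.INTER_CUBIC))
import pickle;pickle.dump(c,open('w1.pkl','wb'))"
```

```text
1.4 [0.50395912 0.15605496 0.25996966] [[ 0.98644628  0.16406485  0.00254307]
 [ 0.16407266 -0.98644293 -0.00324334]
 [ 0.00197648  0.00361663 -0.99999151]]
```

View pics/w1z.png

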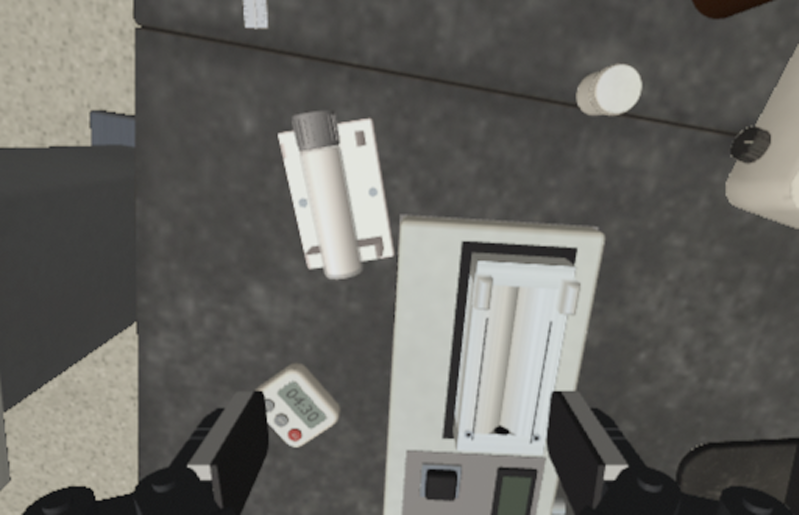

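The wrist view shows the tube on its rest, axis from the cap (318,130) to the end (343,265) in zoomed pixels. The chamber's lugs are at (484,293) and (569,297), and the square key at (440,483). I'll zoom for accuracy.

```bash
python3 - <<'E'
import cv2
im=cv2.imread('pics/w1.png')
a=cv2.resize(im[65:185,170:260],None,fx=5,fy=5,interpolation=cv2.INTER_CUBIC)
cv2.imwrite('pics/w1t.png',a)
a=cv2.resize(im[135:295,245:395],None,fx=3.7,fy=3.7,interpolation=cv2.INTER_CUBIC)
cv2.imwrite('pics/w1c.png',a)
E
```

```text
(no output)
```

View pics/w1t.png

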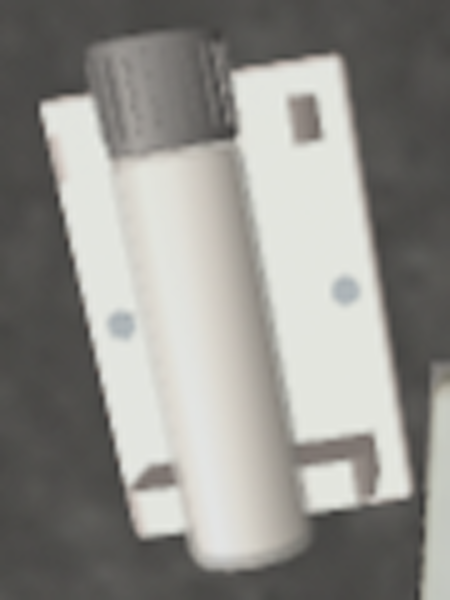

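View pics/w1c.png

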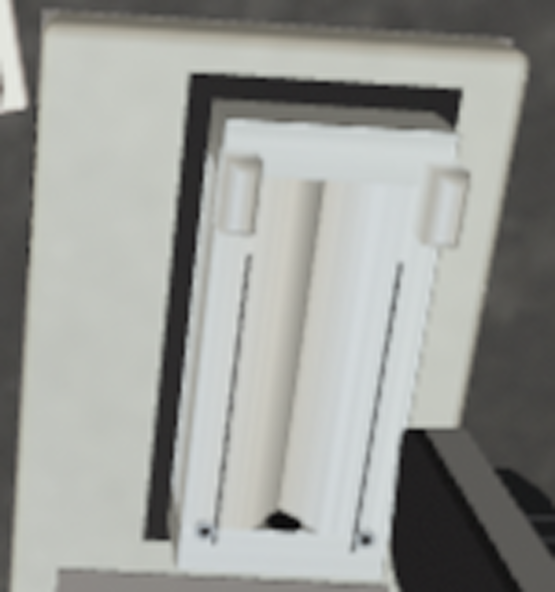

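```bash
cat > m1.py <<'E'
from h import *
import pickle
c=pickle.load(open('w1.pkl','rb'))
def px(x,y,ox,oy,k): return (ox+(x+.5)/k-.5, oy+(y+.5)/k-.5)
T=lambda x,y,z: onz(c,*px(x,y,170,65,5),z)
C=lambda x,y,z: onz(c,*px(x,y,245,135,3.7),z)
q=[T(*p,.008) for p in((42,102),(342,57),(410,493),(143,538))]
for a in q: print(a)
print("rest ctr",sum(q)/4); h=[T(121,325,.008),T(345,290,.008)]; print("holes",h,sum(h)/2)
d=q[0]+q[1]-q[2]-q[3]; print("yaw rest",np.arctan2(-d[0],d[1]))
d=q[1]-q[0]; print("x len",np.linalg.norm(d),np.linalg.norm(q[2]-q[1]))
# tube edges -> silhouette tangents, take axis plane mid
m1=(T(116,165,.045)+T(240,150,.045))/2; m2=(T(186,530,.045)+T(305,515,.045))/2; d=m1-m2
print("tube",m1,m2,"yaw",np.arctan2(-d[0],d[1]), "width",np.linalg.norm(T(116,165,.045)-T(240,150,.045)))
print("end far", T(245,568,.031), T(243,555,.045),"cap end",T(155,35,.059),T(155,40,.045))
print("lugs top",C(240,195,.08),C(446,207,.08))
print("case", C(42,22,.036),C(520,55,.036))
for p in((228,120),(457,130),(385,582),(176,570)): print("joint",C(*p,.064))
print("trough end",C(322,182,.0522),C(282,512,.0522))
E
python3 m1.py
```

```text
[0.39654734 0.22224778 0.008     ]
[0.46237636 0.24297652 0.008     ]
[0.49311608 0.14618408 0.008     ]
[0.42961803 0.12400033 0.008     ]
rest ctr [0.44541445 0.18385218 0.008     ]
holes [array([0.41913585, 0.17521638, 0.008     ]), array([0.47039066, 0.19205093, 0.008     ])] [0.44476325 0.18363366 0.008     ]
yaw rest 0.31618965531139476
x len 0.06901551784535521 0.10155642364090563
tube [0.4343266  0.21739845 0.045     ] [0.45764059 0.14239826 0.045     ] yaw 0.3013831142110418 width 0.025991419850068056
end far [0.45757807 0.12758743 0.031     ] [0.45802843 0.13485292 0.045     ] cap end [0.42975019 0.24007509 0.059     ] [0.42727348 0.23929127 0.045     ]
lugs top [0.55443323 0.14835461 0.08      ] [0.61126982 0.15431506 0.08      ]
case [0.49363932 0.17912321 0.036     ] [0.63800807 0.1930974  0.036     ]
joint [0.54974409 0.16499163 0.064     ]
joint [0.61457662 0.17285326 0.064     ]
joint [0.63278475 0.02186677 0.064     ]
joint [0.56467935 0.01518026 0.064     ]
trough end [0.58372898 0.14831484 0.0522    ] [0.59759216 0.03491016 0.0522    ]
```

```bash
python3 -c "
from h import *
plan([0.444,0.185,0.12],0.31,5)
plan([0.444,0.185,0.058],0.31,4,start=([0.444,0.185,0.12],0.31))"
```

```text
dist/row mm 30.724582991474435 amax 0.36
D [[-0.026, -0.018, 0.07], [-0.026, -0.019, 0.07], [-0.025, -0.02, 0.07], [-0.025, -0.02, 0.07], [-0.024, -0.021, 0.07]]
A [[0.0, 0.0, -0.36], [0.0, 0.0, -0.36], [0.0, 0.0, -0.35], [0.0, 0.0, -0.36], [0.01, 0.0, -0.35]]
end [0.44411262 0.18513358 0.11983726]
dist/row mm 15.6 amax 0.0
D [[0.0, 0.0, 0.039], [0.0, 0.0, 0.039], [0.0, 0.0, 0.038], [0.0, 0.0, 0.039]]
A [[0.0, 0.0, 0.0], [0.0, 0.0, 0.0], [0.0, 0.0, 0.0], [0.0, 0.0, 0.0]]
end [0.444 0.185 0.058]
```

Request:
{"api": "send_rows", "payload": {"delta_pos": [[-0.026, -0.018, 0.07], [-0.026, -0.019, 0.07], [-0.025, -0.02, 0.07], [-0.025, -0.02, 0.07], [-0.024, -0.021, 0.07]], "angular": [[0.0, 0.0, -0.36], [0.0, 0.0, -0.36], [0.0, 0.0, -0.35], [0.0, 0.0, -0.36], [0.01, 0.0, -0.35]], "hand": 55, "squeeze": 40}}

```text
clock: 1.87
position: [0.4408, 0.1882, 0.1192]
ee_rot: [-0.001, 0.987, 0.158, -0.0]
contact_force: [0.2, 0.5, -0.5]
width: 0.0548
```

Request:
{"api": "send_rows", "payload": {"delta_pos": [[0, 0, 0], [0, 0, 0]], "angular": [[0, 0, 0], [0, 0, 0]]}}

```text
clock: 2.03
position: [0.4407, 0.1877, 0.1196]
ee_rot: [-0.0, 0.988, 0.157, -0.002]
contact_force: [-0.4, -0.8, 1.7]
width: 0.0553
```

```bash
python3 -c "
from h import *
s,p,R=tool();print(s['clock'],p,R,s['width'])
c,im=show('wrist','pics/w2.png');cv2.imwrite('pics/w2z.png',cv2.resize(im,None,fx=1.5,fy=1.5,interpolation=cv2.INTER_CUBIC))
print(proj(c,[.444,.185,.045]),proj(c,p))
plan([0.444,0.185,0.058],0.31,4)"
```

```text
2.0333 [0.44072417 0.18774223 0.1196055 ] [[ 9.50654878e-01  3.10230964e-01 -3.47163449e-03]
 [ 3.10233006e-01 -9.50660549e-01  5.23375327e-05]
 [-3.28410923e-03 -1.12677053e-03 -9.99993972e-01]] 0.05529714466135497
(np.float64(266.14801017474343), np.float64(218.14854920582906)) (np.float64(263.05717937114747), np.float64(275.4485656709704))
dist/row mm 15.620499351813312 amax 0.02
D [[-0.0, 0.002, 0.039], [-0.0, 0.002, 0.04], [-0.0, 0.002, 0.039], [-0.0, 0.002, 0.04]]
A [[-0.0, -0.0, 0.02], [-0.0, -0.01, 0.01], [-0.0, -0.0, 0.02], [-0.01, -0.01, 0.01]]
end [0.44407389 0.1849666  0.0578972 ]
```

View pics/w2z.png

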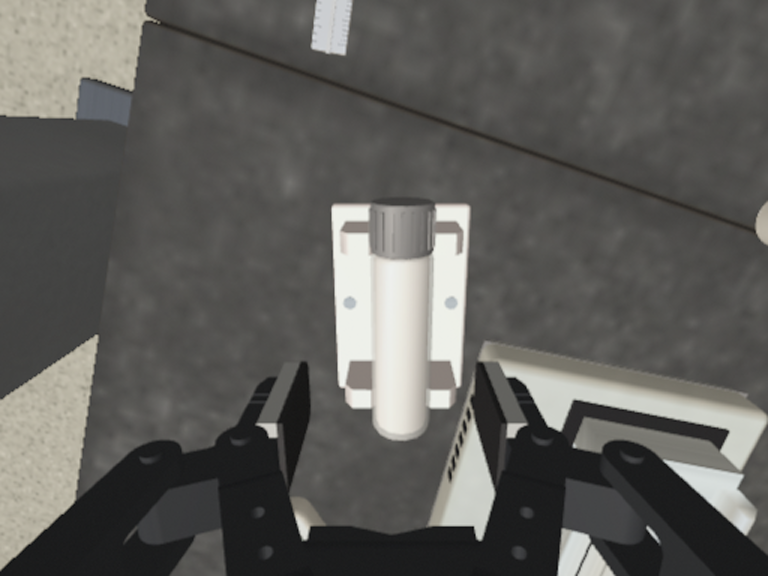

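The wrist view shows the tube midway between the fingers, axis at column 401/1.5, ends at rows 200 and 435/1.5. Going down to grip.

```bash
python3 -c "
from h import *
c=cal('wrist')
for z,v in((.045,432),(.031,438),(.059,204),(.045,200)):
  print(z,onz(c,401/1.5,v/1.5,z))
print((onz(c,350/1.5,302/1.5,.008)+onz(c,451/1.5,302/1.5,.008))/2)"
```

```text
0.045 [0.46565537 0.13118625 0.045     ]
0.031 [0.4702678  0.11822502 0.031     ]
0.059 [0.42892231 0.24040958 0.059     ]
0.045 [0.42929467 0.24015539 0.045     ]
[0.44852998 0.18393669 0.008     ]
```

Request:
{"api": "send_rows", "payload": {"delta_pos": [[0, 0.002, 0.039], [0, 0.002, 0.04], [0, 0.002, 0.039], [0, 0.002, 0.036], [0, 0, 0]], "angular": [[0, 0, 0.02], [0, 0, 0.01], [0, 0, 0.02], [0, 0, 0], [0, 0, 0]]}}

```text
clock: 2.5
position: [0.4445, 0.1842, 0.0586]
ee_rot: [-0.0, 0.988, 0.154, 0.0]
contact_force: [-0.5, 0.9, -0.4]
width: 0.0553
```

Request:
{"api": "send_rows", "payload": {"delta_pos": [[0, 0, 0], [0, 0, 0], [0, 0, 0], [0, 0, 0], [0, 0, 0]], "angular": [[0, 0, 0], [0, 0, 0], [0, 0, 0], [0, 0, 0], [0, 0, 0]], "hand": 15}}

```text
clock: 2.92
position: [0.4459, 0.1849, 0.0607]
ee_rot: [-0.001, 0.988, 0.154, 0.003]
contact_force: [1.9, 0.6, 6.7]
width: 0.0264
```

The 26.4 mm opening is below the 28 mm diameter and the tool was pushed up. So the tips are gripping above the tube's axis, and I'll reopen and go lower.

Request:
{"api": "send_rows", "payload": {"delta_pos": [[0, 0, 0], [0, 0, 0], [0, 0, 0]], "angular": [[0, 0, 0], [0, 0, 0], [0, 0, 0]], "hand": 45}}

```text
clock: 3.17
position: [0.4428, 0.1842, 0.0587]
ee_rot: [-0.0, 0.988, 0.154, -0.0]
contact_force: [-0.8, -0.0, 0.2]
width: 0.0451
```

Request:
{"api": "send_rows", "payload": {"delta_pos": [[0.002, 0, 0.009], [0, 0, 0.009], [0, 0, 0]], "angular": [[0, 0, 0], [0, 0, 0], [0, 0, 0]]}}

```text
clock: 3.42
position: [0.4433, 0.1844, 0.0505]
ee_rot: [-0.0, 0.988, 0.154, -0.001]
contact_force: [0.1, 0.4, -0.2]
width: 0.0451
```

Request:
{"api": "send_rows", "payload": {"delta_pos": [[0, 0, 0], [0, 0, 0], [0, 0, 0], [0, 0, 0], [0, 0, 0]], "angular": [[0, 0, 0], [0, 0, 0], [0, 0, 0], [0, 0, 0], [0, 0, 0]], "hand": 15}}

```text
clock: 3.83
position: [0.4456, 0.185, 0.052]
ee_rot: [-0.001, 0.988, 0.154, 0.002]
contact_force: [4.0, 2.3, 0.7]
width: 0.0265
```

```bash
python3 -c "
from h import *
s,p,R=tool();print(p,R,s['contact_force'],s['moment'],s['width'])
c,im=show('wrist','pics/w3.png');cv2.imwrite('pics/w3z.png',cv2.resize(im[100:384,100:450],None,fx=2.1,fy=2.1,interpolation=cv2.INTER_CUBIC))"
```

```text
[0.44558183 0.18496598 0.05195013] [[ 9.52328997e-01  3.05059710e-01  2.83817397e-03]
 [ 3.05055982e-01 -9.52332946e-01  1.67530438e-03]
 [ 3.21395445e-03 -7.29638995e-04 -9.99994569e-01]] [4.01004563 2.34291395 0.68940942] [ 0.26635556 -0.5822944   0.02311864] 0.026496169114099723
```

View pics/w3z.png

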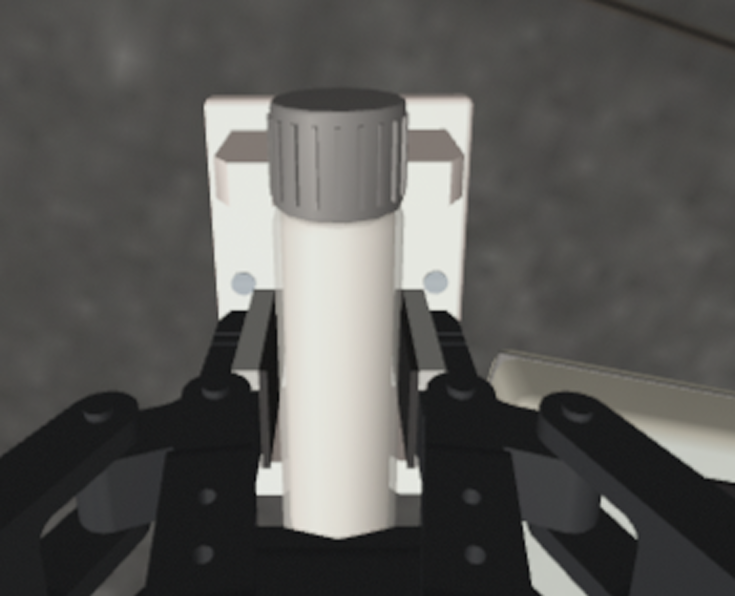

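```bash
python3 -c "
from h import *
c=cal('wrist');s,p,R=tool()
for u,v in((278,290),(402,290),(262,372),(440,375)):
  o,d=ray(c,100+u/2.1,100+v/2.1); o=R.T@(o-p); d=R.T@d
  for y in(-.011,-.013):
    t=(y-o[1])/d[1]; print(u,v,o+t*d)
c2,im=show('scene','pics/s3.png');cv2.imwrite('pics/s3z.png',cv2.resize(im[130:230,120:290],None,fx=4.5,fy=4.5,interpolation=cv2.INTER_CUBIC))"
```

```text
278 290 [-0.0150458  -0.011       0.01546182]
278 290 [-0.01464227 -0.013       0.01151296]
402 290 [ 0.01401212 -0.011       0.01554854]
402 290 [ 0.01358929 -0.013       0.01159721]
262 372 [-0.01508199 -0.011      -0.01793389]
262 372 [-0.01467743 -0.013      -0.02093304]
440 375 [ 0.01789861 -0.011      -0.018809  ]
440 375 [ 0.01736526 -0.013      -0.02178326]
```

View pics/s3z.png

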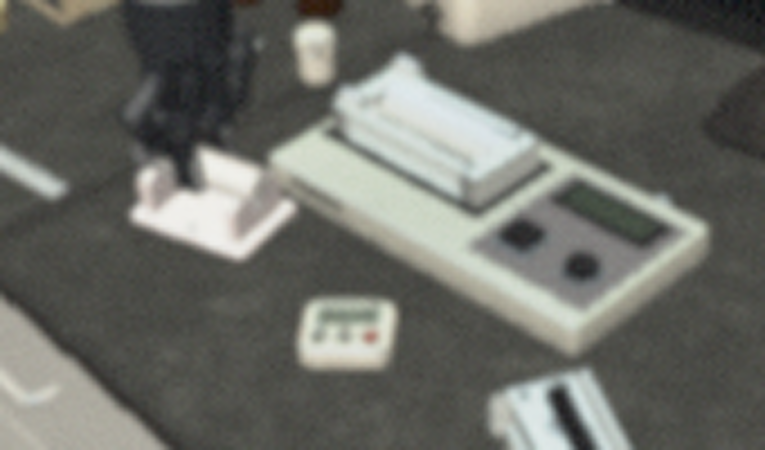

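```bash
python3 -c "
from h import *
c=cal('scene');s,p,R=tool()
f=lambda u,v:((u-120)*4.5,(v-130)*4.5)
ax=np.array([-np.sin(.31),np.cos(.31),0]);ce=np.array([.446,.185,.045])
for t in(-.055,0,.055): print(f(*proj(c,ce+t*ax)))
print('tcp',f(*proj(c,p)),'rest corners')
im=cv2.imread('pics/s3.png'); im0=cv2.imread('pics/scene0.png')
cv2.imwrite('pics/s3y.png',cv2.resize(np.hstack([im0[140:200,130:220],im[140:200,130:220]]),None,fx=4.4,fy=4.4,interpolation=cv2.INTER_CUBIC))"
```

```text
(np.float64(264.3323156341272), np.float64(186.1508557652525))
(np.float64(204.39835432181067), np.float64(164.8839244608594))
(np.float64(146.24238897353186), np.float64(144.2478961903846))
tcp (np.float64(202.6683895107729), np.float64(157.51696587859067)) rest corners
```

View pics/s3y.png

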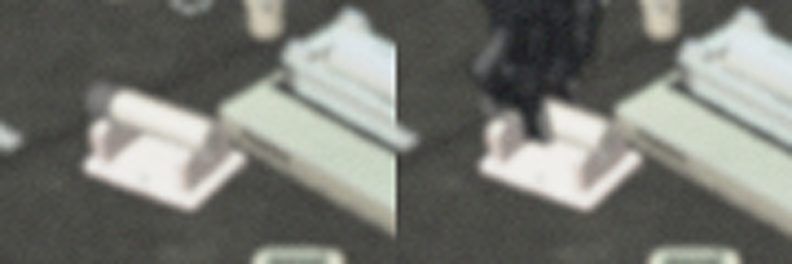

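The tube lies between the pads. The tips reach about 15 mm below the TCP, so I'll regrip slightly higher and shifted 2.3 mm along x so they clear the joint face.

Request:
{"api": "send_rows", "payload": {"delta_pos": [[0, 0, 0], [0, 0, 0], [0.006, 0.001, -0.01]], "angular": [[0, 0, 0], [0, 0, 0], [0, 0, 0]], "hand": 40}}

```text
clock: 4.18
position: [0.4436, 0.1842, 0.0545]
ee_rot: [-0.0, 0.988, 0.154, -0.003]
contact_force: [-0.0, -0.3, 0.0]
width: 0.0399
```

Request:
{"api": "send_rows", "payload": {"delta_pos": [[0, 0, 0], [0, 0, 0], [0, 0, 0], [0, 0, 0], [0, 0, 0]], "angular": [[0, 0, 0], [0, 0, 0], [0, 0, 0], [0, 0, 0], [0, 0, 0]], "hand": 15}}

```text
clock: 4.6
position: [0.4461, 0.1847, 0.0558]
ee_rot: [-0.0, 0.988, 0.154, -0.0]
contact_force: [-2.0, -0.2, 5.9]
width: 0.0268
```

```bash
python3 -c "
from h import *
s,p,R=tool();print(p,R,s['contact_force'],s['width'])
c,im=show('wrist','pics/w4.png');cv2.imwrite('pics/w4z.png',cv2.resize(im[100:384,100:450],None,fx=2.1,fy=2.1,interpolation=cv2.INTER_CUBIC))"
```

```text
[0.44608388 0.18473404 0.05581785] [[ 9.52283390e-01  3.05213861e-01 -9.18882482e-04]
 [ 3.05214382e-01 -9.52283540e-01  4.89649406e-04]
 [-7.25588878e-04 -7.46741145e-04 -9.99999458e-01]] [-2.04618191 -0.15137051  5.94918155] 0.026806568831004126
```

View pics/w4z.png

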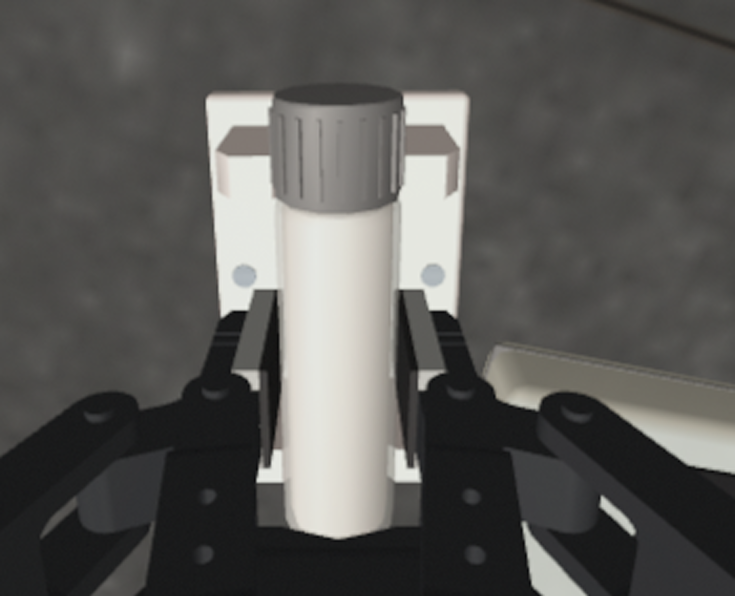

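```bash
python3 -c "
from h import *
c=cal('wrist');s,p,R=tool()
for v,z in((103,.059),(86,.031),(94,.045)):
  P=onz(c,100+338/2.1,100+v/2.1,z); print(P,R.T@(P-p))
e=(onz(c,100+245/2.1,100+275/2.1,.008)+onz(c,100+432/2.1,100+275/2.1,.008))/2;print('rest',e,R.T@(e-p))
plan([.446,.185,.12],.31,3)
plan([.590,.094,.12],.108,6,start=([.446,.185,.12],.31))
"
```

```text
[0.42724448 0.2403566  0.059     ] [-0.0010099  -0.05872799 -0.00312959]
[0.42761421 0.23902975 0.031     ] [-0.00104562 -0.05733198  0.02486947]
[0.42745153 0.23962415 0.045     ] [-0.00102771 -0.05795749  0.01086989]
rest [0.44541623 0.18394447 0.008     ] [-0.00089681  0.00057439  0.04782878]
dist/row mm 21.2 amax 0.0
D [[-0.0, -0.0, -0.053], [-0.0, -0.0, -0.054], [-0.0, -0.001, -0.053]]
A [[-0.0, 0.0, 0.0], [-0.0, 0.0, 0.0], [-0.01, 0.01, 0.0]]
end [0.44606243 0.18509253 0.11982886]
dist/row mm 28.37463656154912 amax 0.42
D [[0.046, 0.054, 0.0], [0.047, 0.053, 0.0], [0.049, 0.051, 0.0], [0.051, 0.05, 0.0], [0.052, 0.048, 0.0]]
A [[0.0, 0.0, 0.42], [0.0, 0.0, 0.42], [0.0, 0.0, 0.42], [0.0, 0.0, 0.42], [0.0, 0.0, 0.42]]
D [[0.054, 0.046, 0.0]]
A [[0.0, 0.0, 0.43]]
end [0.58984344 0.09393214 0.12      ]
```

Request:
{"api": "send_rows", "payload": {"delta_pos": [[0, 0, -0.053], [0, 0, -0.054], [0, 0, -0.06], [0, 0, 0]], "angular": [[0, 0, 0], [0, 0, 0], [0, 0, 0], [0, 0, 0]]}}

```text
clock: 4.98
position: [0.4491, 0.1856, 0.1259]
ee_rot: [-0.001, 0.988, 0.154, 0.004]
contact_force: [0.2, -0.6, -0.7]
width: 0.0268
```

```bash
python3 -c "
from h import *
s,p,R=tool();print(p,s['contact_force'],s['width'])
plan([.590,.091,.125],.108,7)
"
```

```text
[0.44913348 0.18558218 0.12587561] [ 0.19973753 -0.63973289 -0.70350035] 0.026785477377082752
dist/row mm 24.491631223746612 amax 0.36
D [[0.038, 0.048, 0.001], [0.039, 0.046, 0.0], [0.04, 0.045, 0.001], [0.042, 0.044, 0.0], [0.043, 0.043, 0.0]]
A [[-0.0, -0.01, 0.36], [-0.0, -0.01, 0.36], [-0.0, -0.02, 0.36], [-0.0, -0.01, 0.36], [-0.01, -0.02, 0.36]]
D [[0.044, 0.042, 0.001], [0.044, 0.04, 0.0]]
A [[-0.0, -0.01, 0.36], [-0.01, -0.02, 0.37]]
end [0.58979807 0.09106881 0.12511041]
```

Request:
{"api": "send_rows", "payload": {"delta_pos": [[0.038, 0.048, 0.0], [0.039, 0.046, 0.0], [0.04, 0.045, 0.0], [0.042, 0.044, 0.0], [0.043, 0.043, 0.0]], "angular": [[0, 0, 0.36], [0, 0, 0.36], [0, 0, 0.36], [0, 0, 0.36], [0, 0, 0.36]]}}

```text
clock: 5.4
position: [0.5476, 0.1167, 0.1211]
ee_rot: [-0.0, 0.997, 0.082, -0.001]
contact_force: [0.2, 1.0, -0.4]
width: 0.0266
```

Request:
{"api": "send_rows", "payload": {"delta_pos": [[0.044, 0.042, 0.0], [0.044, 0.04, 0.0], [0, 0, 0], [0, 0, 0]], "angular": [[0, 0, 0.36], [0, 0, 0.36], [0, 0, 0], [0, 0, 0]]}}

```text
clock: 5.73
position: [0.5874, 0.0896, 0.1207]
ee_rot: [-0.001, 0.999, 0.053, -0.001]
contact_force: [-0.6, -0.1, -0.5]
width: 0.0266
```

```bash
python3 -c "
from h import *
import pickle
s,p,R=tool();print(p,R,s['contact_force'],s['width'])
c,im=show('wrist','pics/w5.png');pickle.dump((c,p,R),open('w5.pkl','wb'));cv2.imwrite('pics/w5z.png',cv2.resize(im[60:344,100:450],None,fx=2.1,fy=2.1,interpolation=cv2.INTER_CUBIC))"
```

```text
[0.58736629 0.08957357 0.12073803] [[ 9.94287082e-01  1.06715483e-01 -2.23715303e-03]
 [ 1.06717777e-01 -9.94288915e-01  9.32079088e-04]
 [-2.12490919e-03 -1.16549819e-03 -9.99997063e-01]] [-0.57676785 -0.12343244 -0.45800103] 0.026606388400243913
```

View pics/w5z.png

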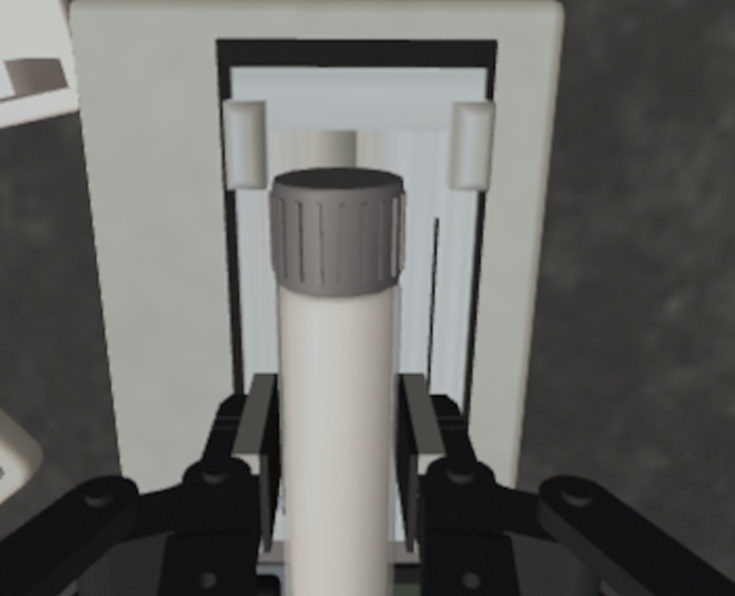

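```bash
python3 -c "
from h import *
import pickle
c,p,R=pickle.load(open('w5.pkl','rb'))
Q=lambda u,v,z:onz(c,100+(u+.5)/2.1-.5,60+(v+.5)/2.1-.5,z)
def r(n,u,v,z):
  P=Q(u,v,z); print(n,np.round(P*1000,1),np.round((R.T@(P-p))*1000,1))
r('jL',231,68,.064); r('jR',488,68,.064)
r('lugL out base',226,103,.08);r('lugL in',267,188,.064);r('lugR in',450,188,.064);r('lugR out',494,103,.08)
r('trough +y end',332,130,.064)
r('case corners',68,0,.036);r('c2',563,0,.036); r('caseL',120,490,.036); r('caseR',517,490,.036)
r('well L',217,40,.036);r('well R',497,40,.036)
r('cap end',338,188,p[2]-.0108+.014)
r('blackline',437,218,.064);r('bl2',430,395,.064)
"
```

```text
jL [549.6 164.7  64. ] [-29.4 -78.7  56.9]
jR [616.5 171.9  64. ] [ 37.8 -78.7  56.7]
lugL out base [551.4 157.   80. ] [-28.5 -70.8  40.9]
lugL in [561.3 134.1  64. ] [-21.  -47.   56.8]
lugR in [611.7 139.6  64. ] [ 29.6 -47.1  56.7]
lugR out [615.9 164.   80. ] [ 36.4 -70.9  40.7]
trough +y end [577.6 151.7  64. ] [ -3.  -62.8  56.8]
case corners [496.6 177.8  36. ] [-80.7 -97.3  85. ]
c2 [640.9 193.3  36. ] [ 64.5 -97.4  84.7]
caseL [512.4   8.8  36. ] [-83.   72.4  84.8]
caseR [660.   25.1  36. ] [65.5 71.9 84.5]
well L [540.6 171.4  36. ] [-37.6 -86.3  84.9]
well R [623.7 180.4  36. ] [ 46.  -86.3  84.7]
cap end [579.9 147.5 123.9] [ -1.2 -58.4  -3.1]
blackline [609.4 130.8  64. ] [ 26.4 -38.6  56.7]
bl2 [615.8  75.6  64. ] [26.9 17.  56.7]
```

The wrist view shows the chamber 4.2 mm to tool +x (joint edge columns 231–488). The tube is at −1 mm, lengthwise position and yaw already match, so I shift +5.2 mm and lower.

Request:
{"api": "send_rows", "payload": {"delta_pos": [[0.013, 0, 0], [0, 0, 0.025], [0, 0, 0.03], [0, 0, 0.02], [0, 0, 0]], "angular": [[0, 0, 0], [0, 0, 0], [0, 0, 0], [0, 0, 0], [0, 0, 0]]}}

```text
clock: 6.2
position: [0.5902, 0.0914, 0.0898]
ee_rot: [-0.001, 0.999, 0.055, -0.002]
contact_force: [0.3, 0.3, -0.3]
width: 0.0265
```

```bash
python3 -c "
from h import *
import pickle
s,p,R=tool();print(p,s['contact_force'],s['width'])
c,im=show('wrist','pics/w6.png');cv2.imwrite('pics/w6z.png',cv2.resize(im[60:344,100:450],None,fx=2.1,fy=2.1,interpolation=cv2.INTER_CUBIC))"
```

```text
[0.59019376 0.09139982 0.0898335 ] [ 0.28282229  0.29701134 -0.33483371] 0.026451194677957784
```

View pics/w6z.png

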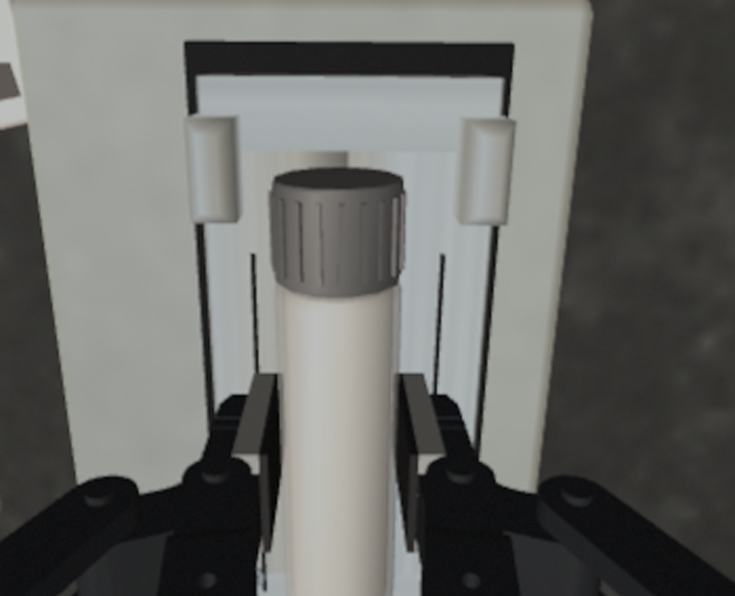

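```bash
python3 -c "
from h import *
c=cal('wrist');s,p,R=tool()
Q=lambda u,v,z:onz(c,100+(u+.5)/2.1-.5,60+(v+.5)/2.1-.5,z)
def r(n,u,v,z):
  P=Q(u,v,z); print(n,np.round(P*1000,1),np.round((R.T@(P-p))*1000,1))
r('jL',197,76,.064); r('jR',504,76,.064);r('trough +y end',332,151,.064);r('cap end',338,188,p[2]+.003)
r('V',348,165,.0522)
print(R)
"
```

```text
jL [550.4 164.8  64. ] [-32.2 -77.4  27. ]
jR [617.2 172.2  64. ] [ 35.  -77.5  26.8]
trough +y end [581.6 151.9  64. ] [ -2.6 -61.2  26.9]
cap end [583.4 149.2  93.8] [ -1.2 -58.4  -2.9]
V [585.8 147.4  52.2] [  1.2 -56.2  38.7]
[[ 9.94044137e-01  1.08926666e-01 -3.35192994e-03]
 [ 1.08929797e-01 -9.94049150e-01  7.65597777e-04]
 [-3.24858910e-03 -1.12616303e-03 -9.99994089e-01]]
```

Request:
{"api": "send_rows", "payload": {"delta_pos": [[0.006, 0.003, 0], [0, 0, 0.006], [0, 0, 0.005], [0, 0, 0]], "angular": [[0, 0, 0], [0, 0, 0], [0, 0, 0], [0, 0, 0]]}}

```text
clock: 6.58
position: [0.5949, 0.09, 0.0877]
ee_rot: [-0.0, 0.999, 0.054, -0.0]
contact_force: [-0.2, 0.7, -0.3]
width: 0.0268
```

Request:
{"api": "send_rows", "payload": {"delta_pos": [[0, 0, 0.0025], [0, 0, 0.0025], [0, 0, 0]], "angular": [[0, 0, 0], [0, 0, 0], [0, 0, 0]]}}

```text
clock: 6.83
position: [0.5948, 0.09, 0.0858]
ee_rot: [-0.0, 0.999, 0.054, -0.0]
contact_force: [-0.1, 0.0, -0.7]
width: 0.0264
```

```bash
python3 -c "
from h import *
import pickle
s,p,R=tool();print(p,s['contact_force'],s['width'])
c,im=show('wrist','pics/w7.png');cv2.imwrite('pics/w7z.png',cv2.resize(im[60:344,100:450],None,fx=2.1,fy=2.1,interpolation=cv2.INTER_CUBIC))"
```

```text
[0.59479493 0.08995006 0.08577736] [-0.13183795  0.00739469 -0.73498949] 0.026365227900983015
```

View pics/w7z.png

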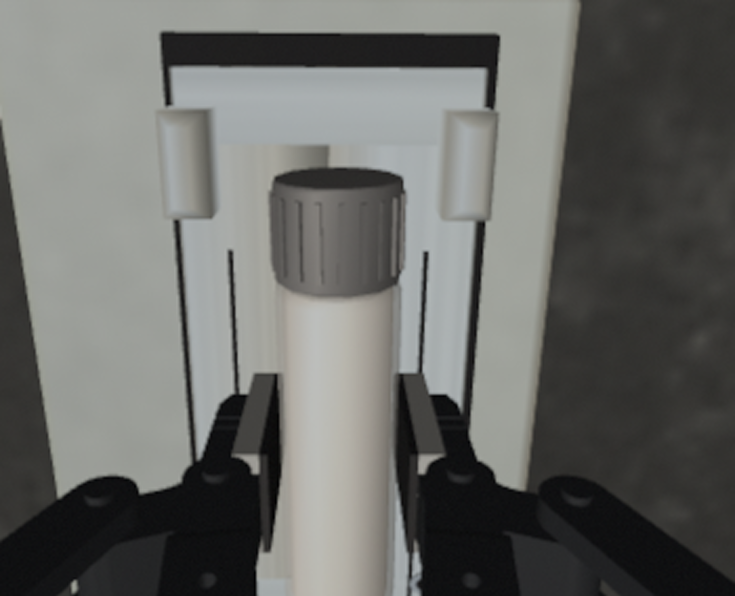

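Request:
{"api": "send_rows", "payload": {"delta_pos": [[-0.005, 0, 0], [0, 0, 0.002], [0, 0, 0]], "angular": [[0, 0, 0], [0, 0, 0], [0, 0, 0]]}}

```text
clock: 7.13
position: [0.5926, 0.0898, 0.0849]
ee_rot: [-0.0, 0.999, 0.054, -0.0]
contact_force: [-0.1, -0.1, -0.8]
width: 0.0266
```

```bash
python3 -c "
from h import *
import pickle
s,p,R=tool();print(p,s['contact_force'],s['width'])
c,im=show('wrist','pics/w8.png');cv2.imwrite('pics/w8z.png',cv2.resize(im[60:344,100:450],None,fx=2.1,fy=2.1,interpolation=cv2.INTER_CUBIC))"
```

```text
[0.59262874 0.08977978 0.08486983] [-0.05702664 -0.14589316 -0.77811434] 0.026612996870272628
```

View pics/w8z.png

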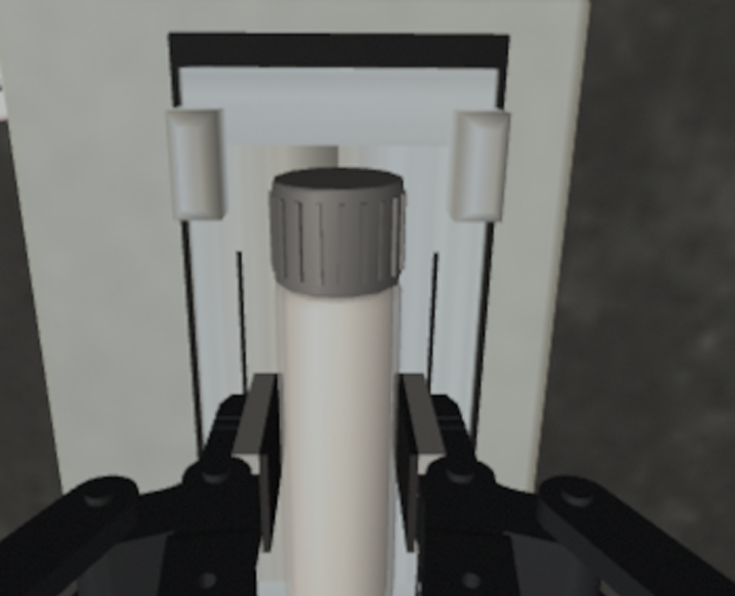

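The tube is now centred (joint edge columns 179–499, tube 338). I'll lower in small steps and watch the force.

```bash
python3 -c "
from h import *
c=cal('wrist');s,p,R=tool()
Q=lambda u,v,z:onz(c,100+(u+.5)/2.1-.5,60+(v+.5)/2.1-.5,z)
def r(n,u,v,z):
  P=Q(u,v,z); print(n,np.round(P*1000,1),np.round((R.T@(P-p))*1000,1))
r('jL',179,69,.064); r('jR',499,69,.064);r('trough +y end',332,146,.064);r('cap end',338,188,p[2]+.003)
"
```

```text
jL [549.8 164.6  64. ] [-34.7 -79.   21. ]
jR [616.5 171.9  64. ] [ 32.4 -79.   21. ]
trough +y end [583.4 152.2  64. ] [ -2.6 -63.1  21. ]
cap end [585.2 147.7  88. ] [ -1.3 -58.4  -2.9]
```

Request:
{"api": "send_rows", "payload": {"delta_pos": [[0, 0, 0.002], [0, 0, 0.002], [0, 0, 0]], "angular": [[0, 0, 0], [0, 0, 0], [0, 0, 0]]}}

```text
clock: 7.43
position: [0.5927, 0.0898, 0.0835]
ee_rot: [-0.0, 0.999, 0.054, -0.0]
contact_force: [-1.2, 0.6, 1.9]
width: 0.0263
```

Request:
{"api": "send_rows", "payload": {"delta_pos": [[0, 0, 0.002], [0, 0, 0], [0, 0, 0]], "angular": [[0, 0, 0], [0, 0, 0], [0, 0, 0]]}}

```text
clock: 7.68
position: [0.5927, 0.0898, 0.0834]
ee_rot: [-0.0, 0.999, 0.054, -0.0]
contact_force: [-2.1, -0.0, 5.6]
width: 0.0267
```

Contact came at z=0.0834 with 5.6 N (predicted 0.0828), so the tube is seated. Releasing.

Request:
{"api": "send_rows", "payload": {"delta_pos": [[0, 0, 0], [0, 0, 0], [0, 0, 0], [0, 0, 0]], "angular": [[0, 0, 0], [0, 0, 0], [0, 0, 0], [0, 0, 0]], "hand": 50}}

```text
clock: 8.02
position: [0.593, 0.0898, 0.0824]
ee_rot: [-0.0, 0.999, 0.054, -0.0]
contact_force: [0.6, -1.0, -0.5]
width: 0.05
```

Request:
{"api": "send_rows", "payload": {"delta_pos": [[0, 0, -0.02], [0, 0, -0.07], [0, -0.02, -0.1], [0, -0.03, -0.1], [0, 0, 0]], "angular": [[0, 0, 0], [0, 0, 0], [0, 0, 0], [0, 0, 0], [0, 0, 0]]}}

```text
clock: 8.43
position: [0.5953, 0.1116, 0.2076]
ee_rot: [-0.001, 0.998, 0.055, 0.008]
contact_force: [1.1, -0.7, 0.9]
width: 0.0499
```

```bash
python3 -c "
from h import *
import pickle
s,p,R=tool();print(p,s['contact_force'],s['width'])
c,im=show('wrist','pics/w9.png');pickle.dump((c,p,R),open('w9.pkl','wb'));cv2.imwrite('pics/w9z.png',cv2.resize(im[60:384,100:450],None,fx=1.8,fy=1.8,interpolation=cv2.INTER_CUBIC))"
```

```text
[0.59534794 0.11160686 0.20761878] [ 1.1208993  -0.70848173  0.86786417] 0.04992348286264057
```

View pics/w9z.png

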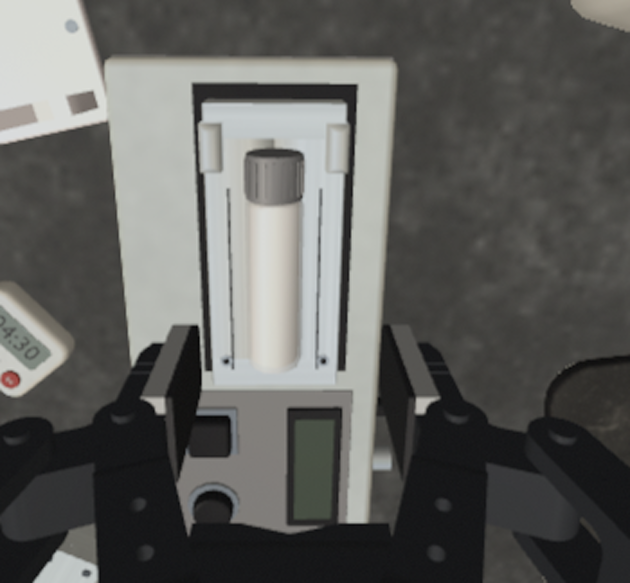

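The tube lies in the trough, centred. Before moving on I'll get the key positions from this view, then plan the move to cover_a.

```bash
python3 -c "
from h import *
import pickle
c,p,R=pickle.load(open('w9.pkl','rb'))
Q=lambda u,v,z:onz(c,100+(u+.5)/1.8-.5,60+(v+.5)/1.8-.5,z)
print('zero',Q(210,437,.048),'count',Q(213,508,.048)); print('joint',Q(202,101,.064),Q(348,101,.064))
ch=np.array([.5914,.0938]); 
plan([.539,-.41,.24],.366,15)
"
```

```text
zero [ 0.56427938 -0.03115839  0.048     ] count [ 0.56964848 -0.08404105  0.048     ]
joint [0.54951263 0.16585521 0.064     ] [0.61666031 0.17319336 0.064     ]
dist/row mm 34.92162653714744 amax 0.21
D [[-0.019, 0.085, -0.006], [-0.02, 0.085, -0.006], [-0.021, 0.085, -0.006], [-0.023, 0.084, -0.006], [-0.024, 0.084, -0.006]]
A [[0.0, -0.01, -0.21], [0.0, -0.01, -0.21], [0.0, -0.01, -0.21], [0.0, -0.01, -0.21], [0.0, -0.01, -0.22]]
D [[-0.026, 0.083, -0.006], [-0.027, 0.083, -0.006], [-0.028, 0.082, -0.006], [-0.03, 0.082, -0.006], [-0.031, 0.082, -0.006]]
A [[0.0, -0.01, -0.21], [0.0, -0.01, -0.22], [0.0, -0.01, -0.21], [0.0, -0.01, -0.22], [0.0, -0.01, -0.21]]
D [[-0.033, 0.081, -0.006], [-0.034, 0.08, -0.006], [-0.036, 0.08, -0.006], [-0.037, 0.079, -0.007], [-0.038, 0.078, -0.006]]
A [[0.0, -0.01, -0.22], [0.0, -0.01, -0.21], [0.0, -0.01, -0.22], [0.0, -0.01, -0.21], [0.01, -0.0, -0.22]]
end [ 0.53897276 -0.40987462  0.23983686]
```

Request:
{"api": "send_rows", "payload": {"delta_pos": [[-0.019, 0.085, -0.006], [-0.02, 0.085, -0.006], [-0.021, 0.085, -0.006], [-0.023, 0.084, -0.006], [-0.024, 0.084, -0.006]], "angular": [[0, 0, -0.21], [0, 0, -0.21], [0, 0, -0.21], [0, 0, -0.21], [0, 0, -0.22]]}}

```text
clock: 8.9
position: [0.5714, -0.0654, 0.2098]
ee_rot: [-0.001, 0.995, 0.097, -0.001]
contact_force: [0.2, -0.2, -0.6]
width: 0.0493
```

Request:
{"api": "send_rows", "payload": {"delta_pos": [[-0.026, 0.083, -0.006], [-0.027, 0.083, -0.006], [-0.028, 0.082, -0.006], [-0.03, 0.082, -0.006], [-0.031, 0.082, -0.006]], "angular": [[0, 0, -0.21], [0, 0, -0.22], [0, 0, -0.21], [0, 0, -0.22], [0, 0, -0.21]]}}

```text
clock: 9.32
position: [0.5531, -0.239, 0.2216]
ee_rot: [-0.001, 0.99, 0.139, -0.001]
contact_force: [0.6, 1.1, -0.8]
width: 0.05
```

Request:
{"api": "send_rows", "payload": {"delta_pos": [[-0.033, 0.081, -0.006], [-0.034, 0.08, -0.006], [-0.036, 0.08, -0.006], [-0.037, 0.079, -0.007], [-0.038, 0.078, -0.006]], "angular": [[0, 0, -0.22], [0, 0, -0.21], [0, 0, -0.22], [0, 0, -0.21], [0, 0, -0.22]]}}

```text
clock: 9.73
position: [0.5345, -0.4125, 0.2338]
ee_rot: [-0.001, 0.983, 0.182, -0.0]
contact_force: [0.5, -0.3, 0.3]
width: 0.0502
```

Request:
{"api": "send_rows", "payload": {"delta_pos": [[0, 0, 0], [0, 0, 0], [0, 0, 0]], "angular": [[0, 0, 0], [0, 0, 0], [0, 0, 0]]}}

```text
clock: 9.98
position: [0.535, -0.4103, 0.2334]
ee_rot: [-0.002, 0.983, 0.181, -0.0]
contact_force: [-0.3, -0.1, 1.0]
width: 0.0498
```

```bash
python3 -c "
from h import *
import pickle
s,p,R=tool();print(p,R,s['contact_force'],s['width'])
c,im=show('wrist','pics/w10.png');pickle.dump((c,p,R),open('w10.pkl','wb'));cv2.imwrite('pics/w10z.png',cv2.resize(im,None,fx=1.5,fy=1.5,interpolation=cv2.INTER_CUBIC))"
```

```text
[ 0.53496559 -0.41031813  0.23343706] [[ 9.34325821e-01  3.56416522e-01 -1.58813979e-03]
 [ 3.56419879e-01 -9.34320566e-01  3.15438961e-03]
 [-3.59555091e-04 -3.51327226e-03 -9.99993764e-01]] [-0.31324118 -0.08971838  0.96929001] 0.04978224175680847
```

View pics/w10z.png

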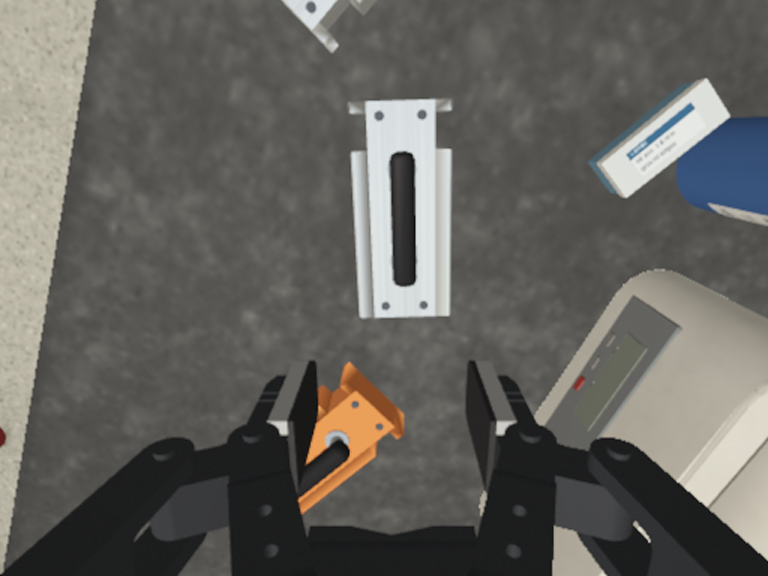

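It is cover_a: both cut-outs are at its upper end in the image (rows 105–150), and the bar runs (403,152) to (404,287).

```bash
python3 - <<'E'
from h import *
import pickle
c,p,R=pickle.load(open('w10.pkl','rb'))
im=cv2.imread('pics/w10.png'); 
g=cv2.cvtColor(im,cv2.COLOR_BGR2GRAY)
roi=g[95:197,250:290]  # inside top face
m=(roi<90).astype(np.uint8); m[:, :8]=0
n,l,st,ce=cv2.connectedComponentsWithStats(m); print(st,ce)
i=1+np.argmax(st[1:,4]); ys,xs=np.where(l==i); pts=np.float32(np.c_[xs+250,ys+95]); print(cv2.minAreaRect(pts))
def r(n,u,v,z):
  P=onz(c,u,v,z); print(n,np.round(P*1000,1),np.round((R.T@(P-p))*1000,1)); return P
top=r('bar +y',403/1.5,152/1.5,.060); bot=r('bar -y',404.3/1.5,287/1.5,.060)
d=top-bot; print(np.linalg.norm(d),'yaw',np.arctan2(-d[0],d[1]),(top+bot)/2)
Q=[r('',u/1.5,v/1.5,.032) for u,v in((365,100),(436,98),(436,317),(371,318))]
B=[r('b',u/1.5,v/1.5,0) for u,v in((358,318),(450,316))]
print(sum(Q)/4)
E
```

```text
[[   0    0   40  102 2745]
 [  10    6   17   90 1335]] [[19.9435337  50.79453552]
 [18.58801498 49.89438202]]
((268.7905578613281, 145.5067596435547), (89.0182113647461, 15.733749389648438), 88.15238952636719)
bar +y [ 515.4 -342.8   60. ] [  5.9 -69.5 173.7]
bar -y [ 547.7 -423.    60. ] [  7.5  17.  173.4]
0.08653728002765768 yaw 0.38293383646802825 [ 0.5315631  -0.38289456  0.06      ]
 [ 481.7 -322.2   32. ] [ -18.3 -100.6  201.8]
 [ 524.  -304.7   32. ] [  27.5 -101.8  201.8]
 [ 582.3 -444.8   32. ] [ 32.1  49.8 201.3]
 [ 537.4 -462.8   32. ] [-16.4  50.7 201.3]
b [ 530.6 -479.2    0. ] [-28.5  63.7 233.2]
b [ 600.3 -450.7    0. ] [ 46.7  61.8 233.2]
[ 0.53136219 -0.38363595  0.032     ]
```

```bash
python3 -c "
from h import *
plan([.5325,-.3833,.11],.386,6)
plan([.5325,-.3833,.055],.386,4,start=([.5325,-.3833,.11],.386))
"
```

```text
dist/row mm 21.29413064672986 amax 0.04
D [[0.003, -0.011, 0.052], [0.003, -0.01, 0.052], [0.003, -0.011, 0.051], [0.003, -0.01, 0.051], [0.003, -0.011, 0.052]]
A [[-0.01, 0.0, -0.04], [-0.01, 0.0, -0.04], [-0.0, 0.0, -0.04], [-0.01, 0.0, -0.05], [-0.0, 0.0, -0.04]]
D [[0.003, -0.01, 0.051]]
A [[-0.01, 0.0, -0.05]]
end [ 0.53262863 -0.38343036  0.11018886]
dist/row mm 13.600000000000001 amax 0.0
D [[0.0, 0.0, 0.034], [0.0, 0.0, 0.034], [0.0, 0.0, 0.035], [0.0, 0.0, 0.034]]
A [[0.0, 0.0, 0.0], [0.0, 0.0, 0.0], [0.0, 0.0, 0.0], [0.0, 0.0, 0.0]]
end [ 0.5325 -0.3833  0.0552]
```

Request:
{"api": "send_rows", "payload": {"delta_pos": [[0.003, -0.011, 0.052], [0.003, -0.01, 0.052], [0.003, -0.011, 0.051], [0.003, -0.01, 0.051], [0.003, -0.011, 0.052]], "angular": [[0, 0, -0.04], [0, 0, -0.04], [0, 0, -0.04], [0, 0, -0.05], [0, 0, -0.04]], "hand": 40}}

```text
clock: 10.45
position: [0.5337, -0.3867, 0.1307]
ee_rot: [-0.001, 0.982, 0.191, 0.0]
contact_force: [0.3, -1.1, -0.2]
width: 0.04
```

Request:
{"api": "send_rows", "payload": {"delta_pos": [[0.003, -0.01, 0.051], [0, 0, 0], [0, 0, 0]], "angular": [[0, 0, -0.05], [0, 0, 0], [0, 0, 0]]}}

```text
clock: 10.7
position: [0.5327, -0.3827, 0.1103]
ee_rot: [-0.002, 0.981, 0.193, -0.001]
contact_force: [0.9, -0.3, 1.1]
width: 0.04
```

```bash
python3 -c "
from h import *
import pickle
s,p,R=tool();print(p,R,s['contact_force'],s['width'])
c,im=show('wrist','pics/w11.png');pickle.dump((c,p,R),open('w11.pkl','wb'));cv2.imwrite('pics/w11z.png',cv2.resize(im,None,fx=1.5,fy=1.5,interpolation=cv2.INTER_CUBIC))"
```

```text
[ 0.53273691 -0.38267136  0.11025325] [[ 9.25731013e-01  3.78176105e-01 -2.21935369e-03]
 [ 3.78181356e-01 -9.25727140e-01  2.85035777e-03]
 [-9.76578743e-04 -3.47798277e-03 -9.99993475e-01]] [ 0.87130812 -0.30333825  1.12599577] 0.040029599271647814
```

View pics/w11z.png

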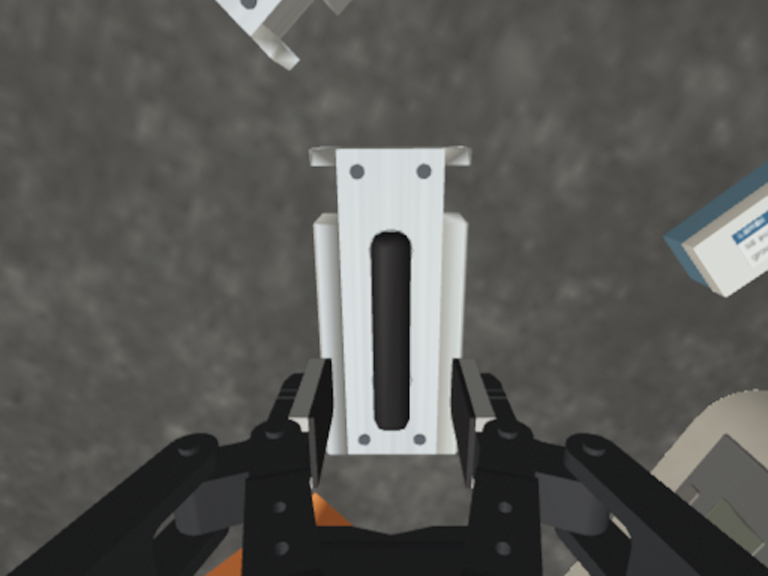

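```bash
python3 - <<'E'
from h import *
import pickle
c,p,R=pickle.load(open('w11.pkl','rb'))
def r(n,u,v,z):
  P=onz(c,(u+.5)/1.5-.5,(v+.5)/1.5-.5,z); print(n,np.round(P*1000,1),np.round((R.T@(P-p))*1000,1)); return P
t=r('t',391.5,231,.06);b=r('b',391.5,430,.06);r('l1',336,149,.032);r('l2',444,149,.032);r('l3',444,454,.032);r('l4',348,454,.032)
d=t-b;print(np.arctan2(-d[0],d[1]),(t+b)/2)
E
```

```text
t [ 514.2 -340.3   60. ] [ -1.1 -46.   50.4]
b [ 547.3 -421.1   60. ] [-1.  41.2 50.1]
l1 [ 482.1 -322.5   32. ] [-24.1 -74.6  78.5]
l2 [ 523.4 -305.6   32. ] [ 20.5 -74.6  78.5]
l3 [ 585.  -442.4   32. ] [25.9 75.3 78. ]
l4 [ 539.5 -461.1   32. ] [-23.3  75.4  78. ]
0.3885842594016726 [ 0.53076802 -0.38070436  0.06      ]
```

Request:
{"api": "send_rows", "payload": {"delta_pos": [[0, 0, 0.036], [0, 0, 0.036], [0, 0, 0.036], [0, 0, 0.03], [0, 0, 0]], "angular": [[0, 0, 0], [0, 0, 0], [0, 0, 0], [0, 0, 0], [0, 0, 0]]}}

```text
clock: 11.17
position: [0.5325, -0.3842, 0.0547]
ee_rot: [-0.001, 0.981, 0.192, -0.001]
contact_force: [-0.3, 0.1, 0.1]
width: 0.0396
```

Request:
{"api": "send_rows", "payload": {"delta_pos": [[0, 0, 0], [0, 0, 0], [0, 0, 0], [0, 0, 0], [0, 0, 0]], "angular": [[0, 0, 0], [0, 0, 0], [0, 0, 0], [0, 0, 0], [0, 0, 0]], "hand": 5, "squeeze": 70}}

```text
clock: 11.58
position: [0.5336, -0.3855, 0.0572]
ee_rot: [0.001, 0.981, 0.192, 0.001]
contact_force: [-0.5, -0.2, 4.9]
width: 0.0148
```

```bash
python3 -c "
from h import *
import pickle
s,p,R=tool();print(p,R,s['contact_force'],s['width'])
c,im=show('wrist','pics/w12.png');pickle.dump((c,p,R),open('w12.pkl','wb'));cv2.imwrite('pics/w12z.png',cv2.resize(im,None,fx=1.5,fy=1.5,interpolation=cv2.INTER_CUBIC))"
```

```text
[ 0.5336213  -0.3854708   0.05719608] [[ 0.92642079  0.37648575  0.00172974]
 [ 0.37648789 -0.92642084 -0.00113656]
 [ 0.00117457  0.00170416 -0.99999786]] [-0.4977436  -0.17263204  4.90365575] 0.014754725923765748
```

View pics/w12z.png

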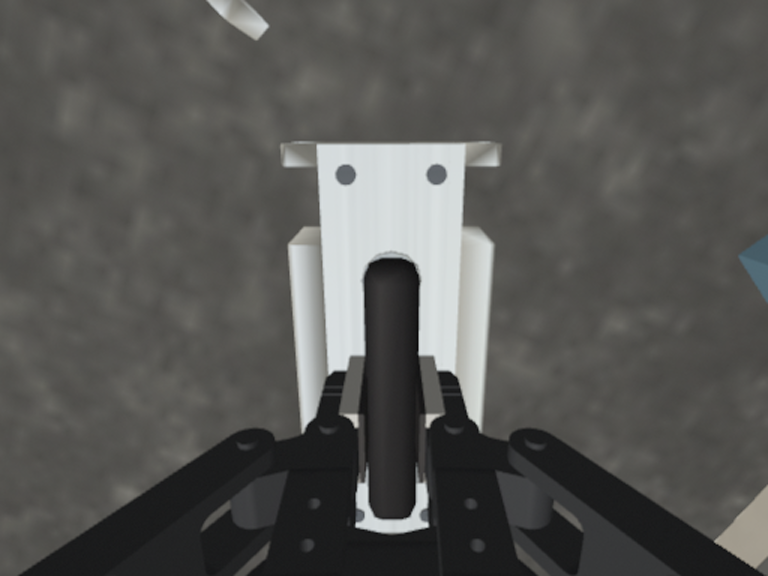

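Gripped: opening 14.8 mm on the 16 mm bar. I'll measure the cover in the tool frame, then lift.

```bash
python3 - <<'E'
from h import *
import pickle
c,p,R=pickle.load(open('w12.pkl','rb'))
def r(n,u,v,z):
  P=onz(c,(u+.5)/1.5-.5,(v+.5)/1.5-.5,z); print(n,np.round(P*1000,1),np.round((R.T@(P-p))*1000,1)); return P
r('L',317,144,.032);r('R',465,143,.032);r('tabL',281,144,.032);r('tabR',501,143,.032);r('sideL0',290,244,.0);r('neck L cut edge',327,372,.032);r('R',456,372,.032)
r('bar +y',391,258,.06); r('dots',346,175,.032); r('dots',436,174,.032)
plan([.5336,-.3850,.19],.386,6)
E
```

```text
L [ 482.5 -322.2   32. ] [-23.6 -77.9  25. ]
R [ 523.9 -305.1   32. ] [ 21.2 -78.2  25.1]
tabL [ 472.4 -326.3   32. ] [-34.5 -77.9  25. ]
tabR [ 534.  -300.9   32. ] [ 32.1 -78.2  25.1]
sideL0 [ 480.9 -364.4    0. ] [-41.  -39.5  57.1]
neck L cut edge [ 511.4 -394.    32. ] [-23.8  -0.5  25.2]
R [ 553.8 -376.8   32. ] [21.9 -0.5 25.2]
bar +y [ 513.9 -339.9   60. ] [ -1.1 -49.7  -2.9]
dots [ 493.8 -327.5   32. ] [-15.1 -68.7  25.1]
dots [ 519.5 -316.7   32. ] [ 12.7 -69.1  25.1]
dist/row mm 22.0 amax 0.0
D [[0.0, -0.0, -0.055], [0.0, -0.0, -0.055], [0.0, -0.0, -0.056], [0.0, -0.0, -0.055], [0.0, -0.0, -0.056]]
A [[0.0, -0.0, -0.0], [0.0, -0.0, -0.0], [0.01, -0.0, -0.0], [0.0, -0.01, -0.0], [0.01, -0.0, -0.0]]
D [[0.001, -0.001, -0.055]]
A [[0.0, -0.01, -0.0]]
end [ 0.53368267 -0.38481452  0.18998945]
```

Request:
{"api": "send_rows", "payload": {"delta_pos": [[0, 0, -0.02], [0, 0, -0.05], [0, 0, -0.09], [0, 0, -0.1], [0, 0, -0.1]], "angular": [[0, 0, 0], [0, 0, 0], [0, 0, 0], [0, 0, 0], [0, 0, 0]]}}

```text
clock: 12.05
position: [0.532, -0.3837, 0.1996]
ee_rot: [-0.002, 0.981, 0.192, -0.001]
contact_force: [1.6, -0.3, -4.3]
width: 0.0141
```

Request:
{"api": "send_rows", "payload": {"delta_pos": [[0, 0, -0.05], [0, 0, -0.03], [0, 0, 0], [0, 0, 0]], "angular": [[0, 0, 0], [0, 0, 0], [0, 0, 0], [0, 0, 0]]}}

```text
clock: 12.38
position: [0.5327, -0.3844, 0.2314]
ee_rot: [-0.001, 0.981, 0.192, -0.0]
contact_force: [-0.2, 0.8, -4.8]
width: 0.0143
```

```bash
python3 -c "
from h import *
s,p,R=tool();print(p,R,s['contact_force'],s['width'])
plan([.593,.091,.2],.109,18)
"
```

```text
[ 0.53268677 -0.3844042   0.23135902] [[ 9.26373273e-01  3.76605982e-01 -7.02105859e-04]
 [ 3.76606621e-01 -9.26372173e-01  1.43176492e-03]
 [-1.11200096e-04 -1.59076647e-03 -9.99998729e-01]] [-0.24636966  0.81520099 -4.78871127] 0.01433226771352209
dist/row mm 26.740231861373232 amax 0.19
D [[0.033, -0.058, 0.004], [0.032, -0.058, 0.004], [0.031, -0.059, 0.004], [0.03, -0.059, 0.005], [0.029, -0.06, 0.004]]
A [[-0.0, 0.0, 0.19], [-0.0, 0.0, 0.19], [-0.0, 0.0, 0.19], [-0.0, 0.0, 0.19], [-0.0, 0.0, 0.19]]
D [[0.028, -0.06, 0.005], [0.027, -0.061, 0.004], [0.026, -0.061, 0.005], [0.025, -0.062, 0.004], [0.024, -0.062, 0.005]]
A [[-0.0, 0.0, 0.19], [-0.0, 0.0, 0.19], [-0.0, 0.0, 0.19], [-0.0, 0.0, 0.19], [-0.0, 0.0, 0.19]]
D [[0.024, -0.062, 0.004], [0.022, -0.063, 0.005], [0.022, -0.063, 0.004], [0.02, -0.063, 0.005], [0.02, -0.064, 0.004]]
A [[-0.0, 0.0, 0.2], [-0.0, 0.0, 0.19], [-0.0, 0.0, 0.2], [-0.0, 0.0, 0.19], [-0.0, 0.0, 0.2]]
D [[0.019, -0.064, 0.005], [0.017, -0.064, 0.004], [0.017, -0.065, 0.005]]
A [[-0.01, 0.0, 0.19], [-0.0, 0.0, 0.2], [-0.01, 0.01, 0.19]]
end [0.59317345 0.09110636 0.19995622]
```

Weight reads about 4.5 N, so the cover is firmly held. Carrying it across.

Request:
{"api": "send_rows", "payload": {"delta_pos": [[0.033, -0.058, 0.004], [0.032, -0.058, 0.004], [0.031, -0.059, 0.004], [0.03, -0.059, 0.005], [0.029, -0.06, 0.004]], "angular": [[0, 0, 0.19], [0, 0, 0.19], [0, 0, 0.19], [0, 0, 0.19], [0, 0, 0.19]]}}

```text
clock: 12.8
position: [0.5488, -0.251, 0.2203]
ee_rot: [-0.002, 0.988, 0.154, -0.002]
contact_force: [0.3, 0.1, -3.6]
width: 0.0147
```

Request:
{"api": "send_rows", "payload": {"delta_pos": [[0.028, -0.06, 0.005], [0.027, -0.061, 0.004], [0.026, -0.061, 0.005], [0.025, -0.062, 0.004], [0.024, -0.062, 0.005]], "angular": [[0, 0, 0.19], [0, 0, 0.19], [0, 0, 0.19], [0, 0, 0.19], [0, 0, 0.19]]}}

```text
clock: 13.22
position: [0.5648, -0.119, 0.2116]
ee_rot: [-0.002, 0.993, 0.116, -0.002]
contact_force: [-0.1, -0.1, -3.9]
width: 0.0148
```

Request:
{"api": "send_rows", "payload": {"delta_pos": [[0.024, -0.062, 0.004], [0.022, -0.063, 0.005], [0.022, -0.063, 0.004], [0.02, -0.063, 0.005], [0.02, -0.064, 0.004]], "angular": [[0, 0, 0.2], [0, 0, 0.19], [0, 0, 0.2], [0, 0, 0.19], [0, 0, 0.2]]}}

```text
clock: 13.63
position: [0.5816, 0.0127, 0.2028]
ee_rot: [-0.001, 0.997, 0.077, -0.003]
contact_force: [0.5, 0.2, -3.9]
width: 0.0147
```

Request:
{"api": "send_rows", "payload": {"delta_pos": [[0.019, -0.064, 0.005], [0.017, -0.064, 0.004], [0.017, -0.065, 0.005], [0, 0, 0], [0, 0, 0]], "angular": [[0, 0, 0.19], [0, 0, 0.2], [0, 0, 0.19], [0, 0, 0], [0, 0, 0]]}}

```text
clock: 14.05
position: [0.592, 0.092, 0.1974]
ee_rot: [-0.0, 0.998, 0.056, -0.003]
contact_force: [-0.6, -1.0, -4.3]
width: 0.0144
```

Request:
{"api": "send_rows", "payload": {"delta_pos": [[0, 0, 0], [0, 0, 0]], "angular": [[0, 0, 0], [0, 0, 0]]}}

```text
clock: 14.22
position: [0.5928, 0.0898, 0.1989]
ee_rot: [-0.0, 0.999, 0.054, -0.001]
contact_force: [-0.3, -0.2, -4.2]
width: 0.0143
```

```bash
python3 -c "
from h import *
import pickle
s,p,R=tool();print(p,R,s['contact_force'],s['width'])
c,im=show('wrist','pics/w13.png');pickle.dump((c,p,R),open('w13.pkl','wb'));cv2.imwrite('pics/w13z.png',cv2.resize(im,None,fx=1.5,fy=1.5,interpolation=cv2.INTER_CUBIC))
plan([.593,.091,.16],.109,4)"
```

```text
[0.5928408  0.08975558 0.19892696] [[ 9.94108752e-01  1.08353803e-01 -2.69128617e-03]
 [ 1.08354640e-01 -9.94112290e-01  1.66627978e-04]
 [-2.65738589e-03 -4.57259674e-04 -9.99996365e-01]] [-0.32542587 -0.23686939 -4.20007075] 0.014285083258200229
dist/row mm 10.007996802557443 amax 0.01
D [[0.0, -0.001, 0.025], [0.0, -0.001, 0.024], [0.0, -0.001, 0.025], [0.0, -0.0, 0.024]]
A [[-0.0, 0.01, -0.0], [-0.0, 0.0, -0.0], [-0.0, 0.01, -0.01], [-0.01, 0.0, -0.0]]
end [0.59293441 0.09083376 0.16013673]
```

View pics/w13z.png

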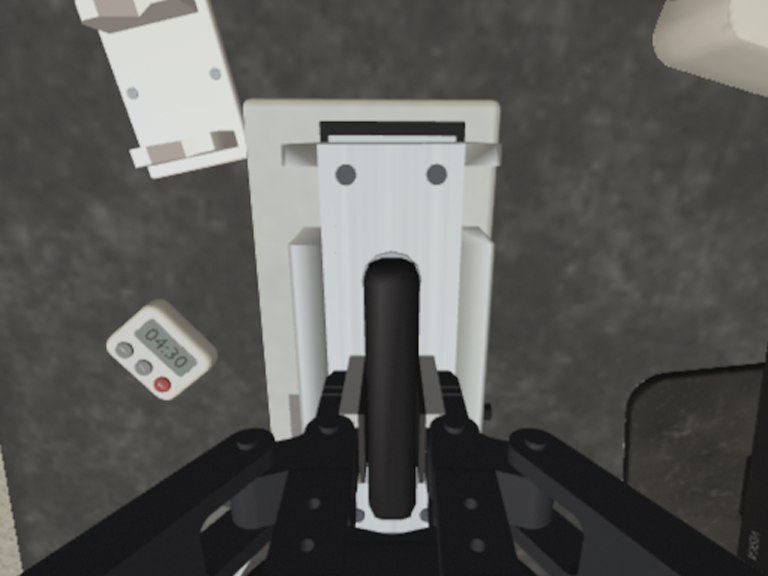

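```bash
python3 - <<'E'
from h import *
import pickle
c,p,R=pickle.load(open('w13.pkl','rb'))
def r(n,u,v,z):
  P=onz(c,(u+.5)/1.5-.5,(v+.5)/1.5-.5,z); print(n,np.round(P*1000,1),np.round((R.T@(P-p))*1000,1)); return P
r('jL',328,136,.064);r('jR',457,136,.064);r('wellL',320,122,.036);r('wellR',465,122,.036);r('caseL',245,100,.036);r('caseR',500,101,.036)
E
```

```text
jL [549.4 164.4  64. ] [-34.7 -78.9 135.1]
jR [616.7 171.8  64. ] [ 32.9 -78.9 134.9]
wellL [540.7 170.9  36. ] [-42.6 -86.3 163.1]
wellR [623.7 180.   36. ] [ 40.9 -86.3 162.9]
caseL [497.5 178.1  36. ] [-84.8 -98.1 163.2]
caseR [641.6 193.3  36. ] [ 60.2 -97.6 162.8]
```

Request:
{"api": "send_rows", "payload": {"delta_pos": [[0, -0.001, 0.04], [0, -0.001, 0.04], [0, 0, 0.04], [0, 0, 0], [0, 0, 0]], "angular": [[0, 0, 0], [0, 0, 0], [0, 0, 0], [0, 0, 0], [0, 0, 0]]}}

```text
clock: 14.68
position: [0.5927, 0.0905, 0.1514]
ee_rot: [-0.0, 0.999, 0.054, -0.001]
contact_force: [-0.2, -0.4, -3.6]
width: 0.0145
```

```bash
python3 -c "
from h import *
import pickle
s,p,R=tool();print(p,R,s['contact_force'],s['width'])
c,im=show('wrist','pics/w14.png');pickle.dump((c,p,R),open('w14.pkl','wb'));cv2.imwrite('pics/w14z.png',cv2.resize(im[60:260,150:370],None,fx=3.5,fy=3,interpolation=cv2.INTER_CUBIC))"
```

```text
[0.5927358  0.09054949 0.15140358] [[ 9.94170743e-01  1.07783687e-01 -2.68535501e-03]
 [ 1.07785672e-01 -9.94173970e-01  6.05396204e-04]
 [-2.60445822e-03 -8.91309988e-04 -9.99996211e-01]] [-0.19903797 -0.44749165 -3.60471186] 0.014519424291581496
```

View pics/w14z.png

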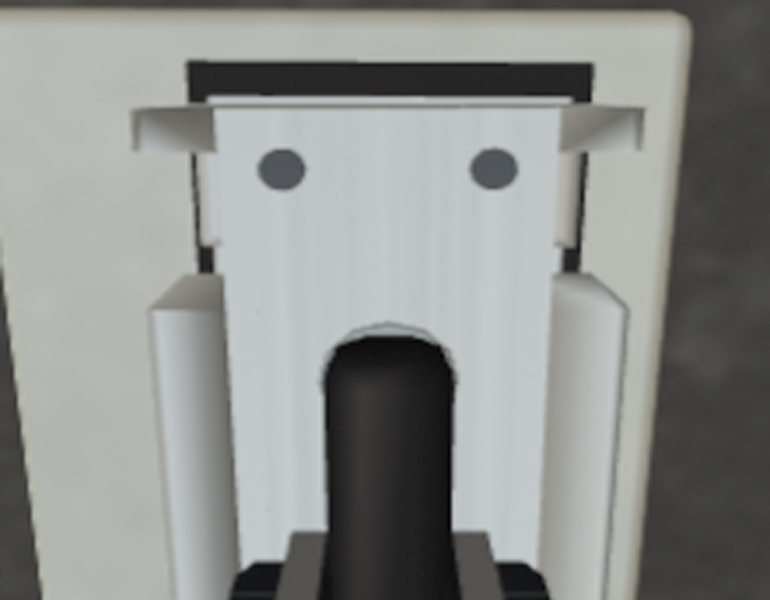

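```bash
python3 - <<'E'
from h import *
import pickle
c,p,R=pickle.load(open('w14.pkl','rb'))
def r(n,u,v,z):
  P=onz(c,150+(u+.5)/3.5-.5,60+(v+.5)/3-.5,z); print(n,np.round(P*1000,1),np.round((R.T@(P-p))*1000,1)); return P
r('jL',207,97,.064);r('jR',574,97,.064);r('cov L',213,108,p[2]-.0252);r('cov R',560,106,p[2]-.0252)
r('lugL out',197,245,.064);r('lugR out',580,245,.064)
r('cut edge L',150,309,p[2]-.0572+.0);r('cut R',628,309,p[2]-.0572)
r('cut edge top L',222,274,p[2]-.0252);r('cut top R',555,274,p[2]-.0252)
E
```

```text
jL [549.5 164.8  64. ] [-34.8 -78.4  87.6]
jR [616.5 172.1  64. ] [ 32.6 -78.4  87.4]
cov L [560.3 165.1 126.2] [-24.1 -77.6  25.3]
cov R [605.1 170.3 126.2] [ 21.  -77.9  25.2]
lugL out [549.4 132.8  64. ] [-38.3 -46.6  87.5]
lugR out [622.7 140.9  64. ] [ 35.5 -46.7  87.4]
cut edge L [547.  124.8  94.2] [-41.6 -38.9  57.3]
cut R [627.2 133.6  94.2] [ 39.  -39.1  57.1]
cut edge top L [563.  139.8 126.2] [-24.1 -52.2  25.3]
cut top R [608.5 144.8 126.2] [ 21.5 -52.2  25.2]
```

Request:
{"api": "send_rows", "payload": {"delta_pos": [[0.001, -0.0015, 0], [0, 0, 0.015], [0, 0, 0.015], [0, 0, 0], [0, 0, 0]], "angular": [[0, 0, 0], [0, 0, 0], [0, 0, 0], [0, 0, 0], [0, 0, 0]]}}

```text
clock: 15.15
position: [0.5933, 0.0922, 0.1396]
ee_rot: [-0.0, 0.999, 0.055, -0.001]
contact_force: [0.3, -0.9, -4.4]
width: 0.0146
```

Request:
{"api": "send_rows", "payload": {"delta_pos": [[0, 0, 0.008], [0, 0, 0.008], [0, 0, 0]], "angular": [[0, 0, 0], [0, 0, 0], [0, 0, 0]]}}

```text
clock: 15.4
position: [0.5934, 0.0922, 0.133]
ee_rot: [-0.0, 0.999, 0.055, -0.001]
contact_force: [-0.6, 0.6, -4.8]
width: 0.0145
```

```bash
python3 -c "
from h import *
import pickle
s,p,R=tool();print(p,R,s['contact_force'],s['moment'],s['width'])
c,im=show('wrist','pics/w15.png');pickle.dump((c,p,R),open('w15.pkl','wb'));cv2.imwrite('pics/w15z.png',cv2.resize(im[60:260,150:370],None,fx=3.5,fy=3,interpolation=cv2.INTER_CUBIC))"
```

```text
[0.59336962 0.09215819 0.13297143] [[ 9.94031805e-01  1.09080564e-01 -1.48353292e-03]
 [ 1.09081792e-01 -9.94032477e-01  7.73186464e-04]
 [-1.39034029e-03 -9.30398365e-04 -9.99998601e-01]] [-0.57047938  0.56178165 -4.8451326 ] [ 0.00014999  0.01545464 -0.0033769 ] 0.014483719300618475
```

View pics/w15z.png

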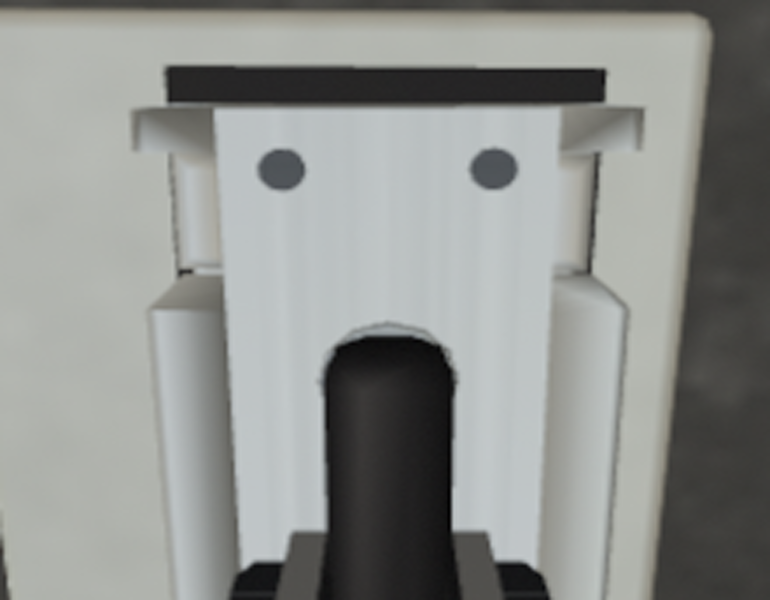

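Request:
{"api": "send_rows", "payload": {"delta_pos": [[0, 0.002, 0], [0, 0, 0], [0, 0, 0]], "angular": [[0, 0, 0], [0, 0, 0], [0, 0, 0]]}}

```text
clock: 15.7
position: [0.594, 0.0913, 0.1339]
ee_rot: [-0.0, 0.999, 0.055, 0.0]
contact_force: [0.0, 0.9, -5.0]
width: 0.0148
```

```bash
python3 -c "
from h import *
s,p,R=tool();print(p,s['contact_force'],s['moment'])"
```

```text
[0.59404839 0.09127536 0.13387054] [ 0.03844857  0.86241718 -5.03086533] [-0.00643843  0.01043702 -0.03232717]
```

Request:
{"api": "send_rows", "payload": {"delta_pos": [[0, 0, 0.008], [0, 0, 0.008], [0, 0, 0.006], [0, 0, 0]], "angular": [[0, 0, 0], [0, 0, 0], [0, 0, 0], [0, 0, 0]]}}

```text
clock: 16.03
position: [0.5934, 0.0913, 0.124]
ee_rot: [-0.0, 0.999, 0.055, -0.001]
contact_force: [-0.6, -1.9, -3.7]
width: 0.0143
```

Request:
{"api": "send_rows", "payload": {"delta_pos": [[0, 0, 0.003], [0, 0, 0.003], [0, 0, 0]], "angular": [[0, 0, 0], [0, 0, 0], [0, 0, 0]]}}

```text
clock: 16.28
position: [0.5938, 0.0913, 0.1223]
ee_rot: [-0.0, 0.999, 0.055, -0.0]
contact_force: [0.4, 0.3, -4.5]
width: 0.0144
```

Request:
{"api": "send_rows", "payload": {"delta_pos": [[0, 0, 0.002], [0, 0, 0.002], [0, 0, 0]], "angular": [[0, 0, 0], [0, 0, 0], [0, 0, 0]]}}

```text
clock: 16.53
position: [0.594, 0.0914, 0.1212]
ee_rot: [-0.0, 0.999, 0.055, 0.0]
contact_force: [-0.3, -0.4, -2.4]
width: 0.0144
```

Request:
{"api": "send_rows", "payload": {"delta_pos": [[0, 0, 0.002], [0, 0, 0], [0, 0, 0]], "angular": [[0, 0, 0], [0, 0, 0], [0, 0, 0]]}}

```text
clock: 16.78
position: [0.594, 0.0914, 0.1212]
ee_rot: [-0.0, 0.999, 0.055, 0.0]
contact_force: [-2.4, 0.2, 5.3]
width: 0.0146
```

Contact came at exactly z=0.1212, the predicted flush height. One look, then release.

Request:
{"api": "send_rows", "payload": {"delta_pos": [[0, 0, 0], [0, 0, 0], [0, 0, 0], [0, 0, 0]], "angular": [[0, 0, 0], [0, 0, 0], [0, 0, 0], [0, 0, 0]], "hand": 40}}

```text
clock: 17.12
position: [0.5942, 0.0913, 0.12]
ee_rot: [-0.0, 0.999, 0.055, 0.0]
contact_force: [0.6, 0.4, -0.9]
width: 0.0402
```

Request:
{"api": "send_rows", "payload": {"delta_pos": [[0, 0, -0.02], [0, 0, -0.06], [0, 0, -0.1], [0, 0, -0.06], [0, 0, 0]], "angular": [[0, 0, 0], [0, 0, 0], [0, 0, 0], [0, 0, 0], [0, 0, 0]]}}

```text
clock: 17.53
position: [0.5975, 0.0915, 0.223]
ee_rot: [-0.0, 0.998, 0.055, 0.006]
contact_force: [0.1, -0.3, 0.8]
width: 0.0401
```

```bash
python3 -c "
from h import *
import pickle
s,p,R=tool();print(p,R,s['contact_force'],s['width'])
c,im=show('wrist','pics/w16.png');pickle.dump((c,p,R),open('w16.pkl','wb'));cv2.imwrite('pics/w16z.png',cv2.resize(im,None,fx=1.5,fy=1.5,interpolation=cv2.INTER_CUBIC))
c,im=show('scene','pics/s16.png');cv2.imwrite('pics/s16z.png',cv2.resize(im[130:215,160:290],None,fx=6,fy=6,interpolation=cv2.INTER_CUBIC))"
```

```text
[0.59753982 0.09147268 0.22295707] [[ 9.93954258e-01  1.09086541e-01  1.24522611e-02]
 [ 1.09078804e-01 -9.94032254e-01  1.30086369e-03]
 [ 1.25198559e-02  6.52787469e-05 -9.99921621e-01]] [ 0.05586138 -0.2843899   0.77146507] 0.04010000522874828
```

View pics/w16z.png

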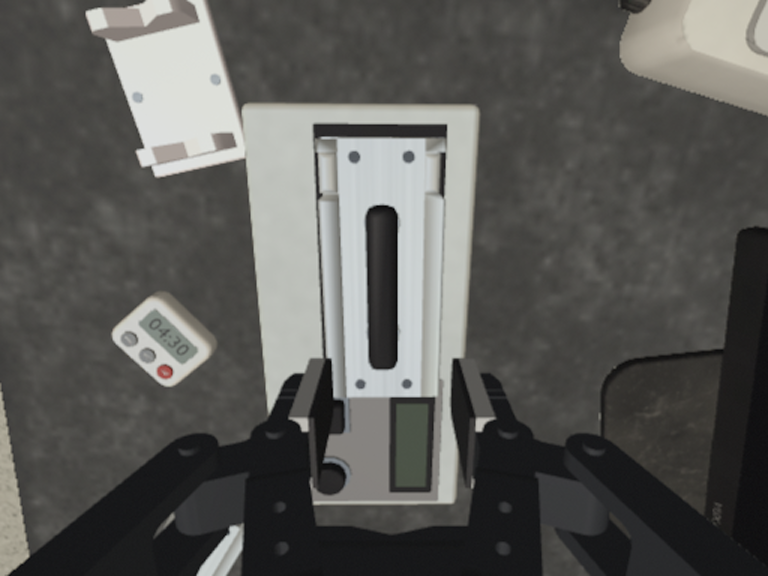

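View pics/s16z.png

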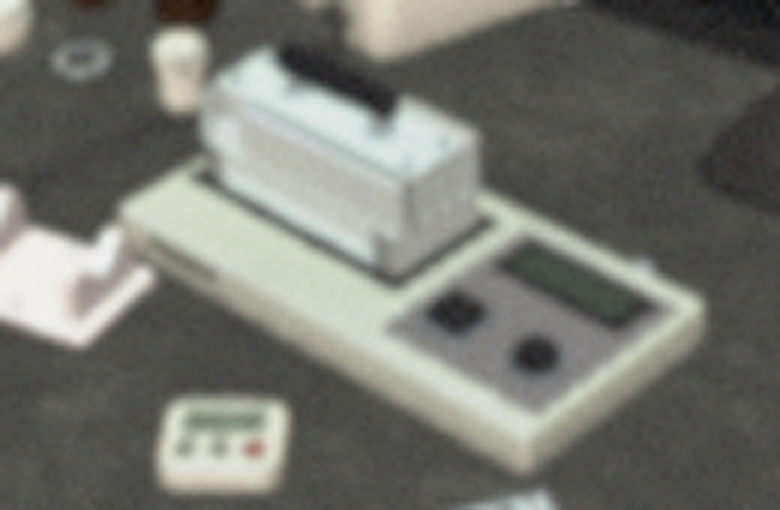

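The cover is closed on the lugs: both lugs show in the cut-outs at (327,165) and (432,165). Now to the keys, closing the fingers on the way.

```bash
python3 -c "
from h import *
plan([.570,-.10,.19],.109,6)
"
```

```text
dist/row mm 32.41234332781263 amax 0.01
D [[-0.019, 0.078, 0.011], [-0.019, 0.078, 0.012], [-0.019, 0.078, 0.011], [-0.019, 0.078, 0.012], [-0.019, 0.078, 0.011]]
A [[-0.0, -0.01, 0.0], [-0.0, -0.01, 0.0], [-0.0, -0.01, 0.0], [-0.0, -0.0, 0.0], [-0.0, -0.01, 0.0]]
D [[-0.018, 0.079, 0.012]]
A [[-0.01, -0.0, 0.0]]
end [ 0.57016006 -0.10008767  0.19000175]
```

Request:
{"api": "send_rows", "payload": {"delta_pos": [[-0.019, 0.078, 0.011], [-0.019, 0.078, 0.012], [-0.019, 0.078, 0.011], [-0.019, 0.078, 0.012], [-0.019, 0.078, 0.011]], "angular": [[0, 0, 0], [0, 0, 0], [0, 0, 0], [0, 0, 0], [0, 0, 0]], "hand": 0}}

```text
clock: 18.05
position: [0.5716, -0.0689, 0.1912]
ee_rot: [-0.001, 0.998, 0.055, -0.002]
contact_force: [0.6, -0.7, 0.4]
width: -0.0003
```

Request:
{"api": "send_rows", "payload": {"delta_pos": [[-0.018, 0.079, 0.012], [0, 0, 0], [0, 0, 0], [0, 0, 0]], "angular": [[0, 0, 0], [0, 0, 0], [0, 0, 0], [0, 0, 0]]}}

```text
clock: 18.38
position: [0.5687, -0.0996, 0.1872]
ee_rot: [-0.001, 0.999, 0.054, -0.001]
contact_force: [0.1, 1.4, 0.4]
width: 0.0001
```

```bash
python3 -c "
from h import *
import pickle
s,p,R=tool();print(p,R,s['contact_force'],s['width'])
c,im=show('wrist','pics/w17.png');pickle.dump((c,p,R),open('w17.pkl','wb'));cv2.imwrite('pics/w17z.png',cv2.resize(im,None,fx=1.5,fy=1.5,interpolation=cv2.INTER_CUBIC))"
```

```text
[ 0.5687487  -0.09959423  0.18723008] [[ 0.99412475  0.1082126  -0.00245066]
 [ 0.10821847 -0.99412422  0.00240765]
 [-0.00217572 -0.00265871 -0.9999941 ]] [0.11383502 1.40360421 0.37089747] 0.00010499449306503724
```

View pics/w17z.png

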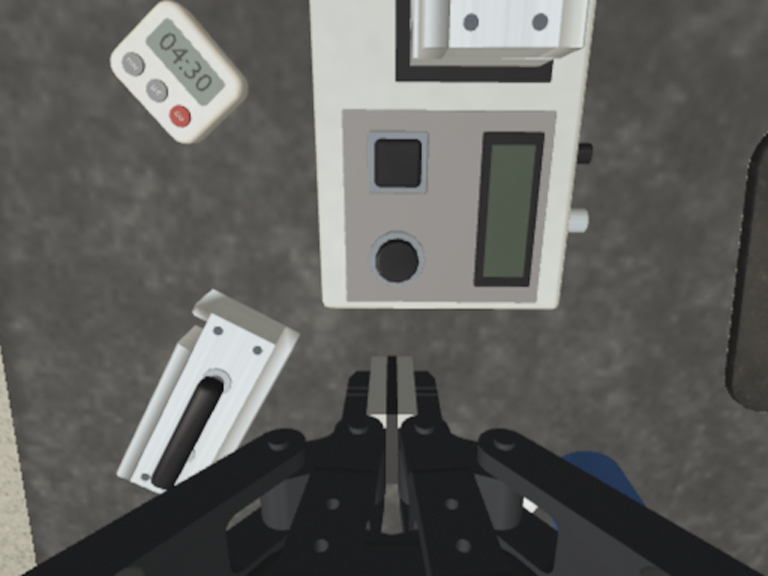

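```bash
python3 - <<'E'
from h import *
import pickle
c,p,R=pickle.load(open('w17.pkl','rb'))
def r(n,u,v,z):
  P=onz(c,(u+.5)/1.5-.5,(v+.5)/1.5-.5,z); print(n,np.round(P*1000,1),np.round((R.T@(P-p))*1000,1)); return P
a=r('zero',398,163,.048);b=r('count',397,261,.048); print(np.linalg.norm(a-b))
plan([a[0]+.001,a[1]-.002,.10],.109,5)
E
```

```text
zero [563.5 -34.5  48. ] [  2.1 -64.9 139.4]
count [569.2 -89.2  48. ] [  1.8  -9.9 139.3]
0.05496852641986497
dist/row mm 21.533230133911633 amax 0.01
D [[0.001, -0.031, 0.044], [0.001, -0.031, 0.044], [0.001, -0.031, 0.044], [0.002, -0.032, 0.044], [0.001, -0.032, 0.043]]
A [[-0.01, 0.0, 0.0], [-0.0, 0.0, 0.0], [-0.01, 0.01, 0.0], [-0.0, 0.0, 0.0], [-0.01, 0.01, 0.01]]
end [ 0.56446684 -0.03632436  0.10010617]
```

Request:
{"api": "send_rows", "payload": {"delta_pos": [[0.001, -0.031, 0.044], [0.001, -0.031, 0.044], [0.001, -0.031, 0.044], [0.002, -0.032, 0.044], [0.001, -0.032, 0.04]], "angular": [[0, 0, 0], [0, 0, 0], [0, 0, 0], [0, 0, 0], [0, 0, 0]]}}

```text
clock: 18.85
position: [0.5647, -0.035, 0.1011]
ee_rot: [-0.001, 0.998, 0.056, -0.0]
contact_force: [-0.5, -0.4, 0.2]
width: 0.0001
```

Request:
{"api": "send_rows", "payload": {"delta_pos": [[0, 0, 0], [0, 0, 0], [0, 0, 0]], "angular": [[0, 0, 0], [0, 0, 0], [0, 0, 0]]}}

```text
clock: 19.1
position: [0.5658, -0.0371, 0.1029]
ee_rot: [-0.0, 0.998, 0.055, 0.001]
contact_force: [0.3, -1.2, 0.4]
width: 0.0002
```

```bash
python3 -c "
from h import *
import pickle
s,p,R=tool();print(p,R,s['contact_force'],s['width'])
c,im=show('wrist','pics/w18.png');pickle.dump((c,p,R),open('w18.pkl','wb'));cv2.imwrite('pics/w18z.png',cv2.resize(im,None,fx=1.5,fy=1.5,interpolation=cv2.INTER_CUBIC))
print(R.T@(np.array([.5645,-.0345,.048])-p))"
```

```text
[ 0.56584296 -0.03706204  0.10290273] [[ 9.93869625e-01  1.10548078e-01  1.51380746e-03]
 [ 1.10547926e-01 -9.93870777e-01  1.83903541e-04]
 [ 1.52485918e-03 -1.54278689e-05 -9.99998837e-01]] [ 0.32616386 -1.17165414  0.39006782] 0.0001831068331900497
[-0.00113522 -0.00269395  0.05490111]
```

View pics/w18z.png

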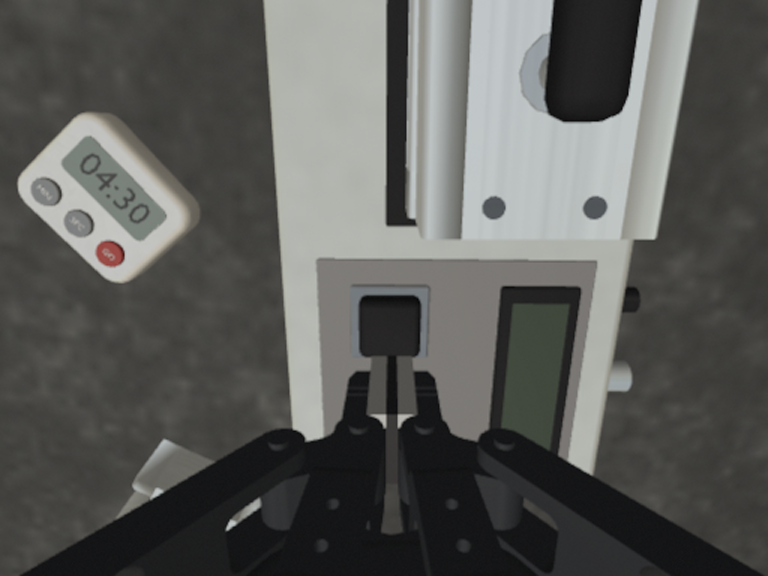

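Request:
{"api": "send_rows", "payload": {"delta_pos": [[-0.002, -0.004, 0.02], [0, 0, 0.03], [0, 0, 0.02], [0, 0, 0.008], [0, 0, 0]], "angular": [[0, 0, 0], [0, 0, 0], [0, 0, 0], [0, 0, 0], [0, 0, 0]]}}

```text
clock: 19.57
position: [0.5634, -0.0361, 0.07]
ee_rot: [-0.001, 0.999, 0.054, -0.001]
contact_force: [0.8, -0.1, 0.4]
width: -0.0001
```

Request:
{"api": "send_rows", "payload": {"delta_pos": [[0, 0, 0.005], [0, 0, 0.005], [0, 0, 0]], "angular": [[0, 0, 0], [0, 0, 0], [0, 0, 0]]}}

```text
clock: 19.82
position: [0.5644, -0.036, 0.067]
ee_rot: [-0.0, 0.999, 0.055, 0.0]
contact_force: [0.4, -0.4, 1.6]
width: 0.0002
```

Contact at z=0.067 as predicted. Pressing through the 5 mm travel.

Request:
{"api": "send_rows", "payload": {"delta_pos": [[0, 0, 0.005], [0, 0, 0.005], [0, 0, 0.003], [0, 0, 0]], "angular": [[0, 0, 0], [0, 0, 0], [0, 0, 0], [0, 0, 0]]}}

```text
clock: 20.15
position: [0.5645, -0.036, 0.0622]
ee_rot: [-0.0, 0.999, 0.055, 0.001]
contact_force: [-0.2, -0.3, 3.6]
width: -0.0004
```

Request:
{"api": "send_rows", "payload": {"delta_pos": [[0, 0, 0.003], [0, 0, 0], [0, 0, 0]], "angular": [[0, 0, 0], [0, 0, 0], [0, 0, 0]]}}

```text
clock: 20.4
position: [0.5645, -0.036, 0.0619]
ee_rot: [-0.0, 0.999, 0.055, 0.001]
contact_force: [-1.6, -1.3, 10.2]
width: 0.0005
```

Request:
{"api": "send_rows", "payload": {"delta_pos": [[0, 0, 0.003], [0, 0, 0], [0, 0, 0]], "angular": [[0, 0, 0], [0, 0, 0], [0, 0, 0]]}}

```text
clock: 20.65
position: [0.5645, -0.036, 0.0618]
ee_rot: [0.0, 0.999, 0.055, 0.001]
contact_force: [-4.4, -0.5, 17.5]
width: 0.0
```

The key bottomed: position stalls at 0.0618 while the force rises to 17 N. Releasing, then a look at the display.

Request:
{"api": "send_rows", "payload": {"delta_pos": [[0, 0, -0.01], [0, 0, -0.03], [0, 0, -0.05], [0, 0, -0.03], [0, 0, 0]], "angular": [[0, 0, 0], [0, 0, 0], [0, 0, 0], [0, 0, 0], [0, 0, 0]]}}

```text
clock: 21.07
position: [0.5656, -0.036, 0.1095]
ee_rot: [0.0, 0.999, 0.055, 0.002]
contact_force: [0.4, 0.3, 0.5]
width: 0.0002
```

```bash
python3 -c "
from h import *
s,p,R=tool();print(p,s['contact_force'])
c,im=show('wrist','pics/w19.png');cv2.imwrite('pics/w19z.png',cv2.resize(im,None,fx=1.5,fy=1.5,interpolation=cv2.INTER_CUBIC))
plan([.5708,-.0905,.095],.109,3)"
```

```text
[ 0.56563025 -0.0360003   0.10945023] [0.41714041 0.26668504 0.51725375]
dist/row mm 18.918773744616747 amax 0.01
D [[0.0, 0.046, 0.011], [0.0, 0.046, 0.011], [0.0, 0.045, 0.011]]
A [[-0.0, -0.01, 0.0], [-0.0, -0.01, 0.0], [-0.0, -0.01, 0.0]]
end [ 0.5707119  -0.09032988  0.09485609]
```

View pics/w19z.png

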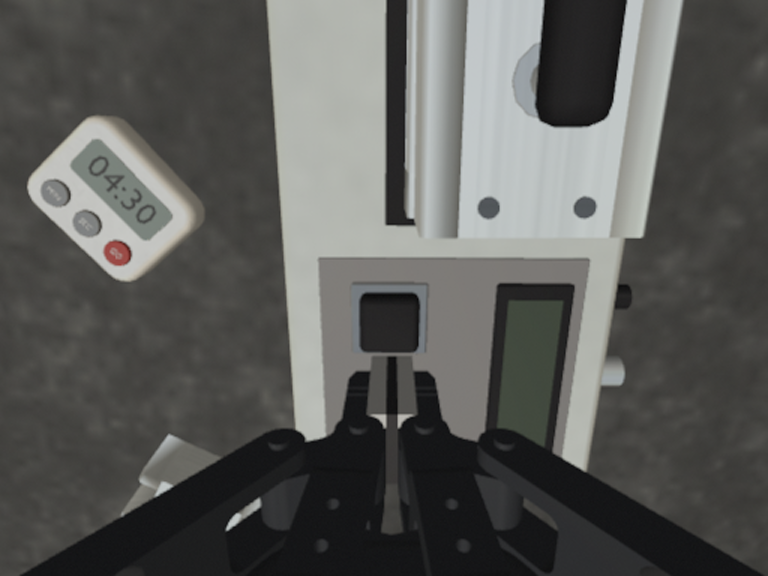

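The square key at (390,322) is back up; the display shows nothing readable. On to the round key.

Request:
{"api": "send_rows", "payload": {"delta_pos": [[0, 0.046, 0.011], [0, 0.046, 0.011], [0, 0.045, 0.011], [0, 0, 0], [0, 0, 0]], "angular": [[0, 0, 0], [0, 0, 0], [0, 0, 0], [0, 0, 0], [0, 0, 0]]}}

```text
clock: 21.53
position: [0.569, -0.0905, 0.0923]
ee_rot: [-0.001, 0.999, 0.054, -0.002]
contact_force: [0.2, 0.8, 0.1]
width: -0.0004
```

Request:
{"api": "send_rows", "payload": {"delta_pos": [[0, 0, 0], [0, 0, 0]], "angular": [[0, 0, 0], [0, 0, 0]]}}

```text
clock: 21.7
position: [0.5695, -0.0894, 0.0935]
ee_rot: [-0.001, 0.998, 0.055, -0.001]
contact_force: [-0.4, -0.7, -0.4]
width: -0.0001
```

```bash
python3 -c "
from h import *
s,p,R=tool();print(p,s['contact_force'])
c,im=show('wrist','pics/w20.png');cv2.imwrite('pics/w20z.png',cv2.resize(im,None,fx=1.5,fy=1.5,interpolation=cv2.INTER_CUBIC))
print(R.T@(np.array([.5706,-.0902,.048])-p)*1000)"
```

```text
[ 0.5694823  -0.08940681  0.09354542] [-0.3884396  -0.65452249 -0.3775813 ]
[ 1.07163553  0.99018758 45.54266682]
```

View pics/w20z.png

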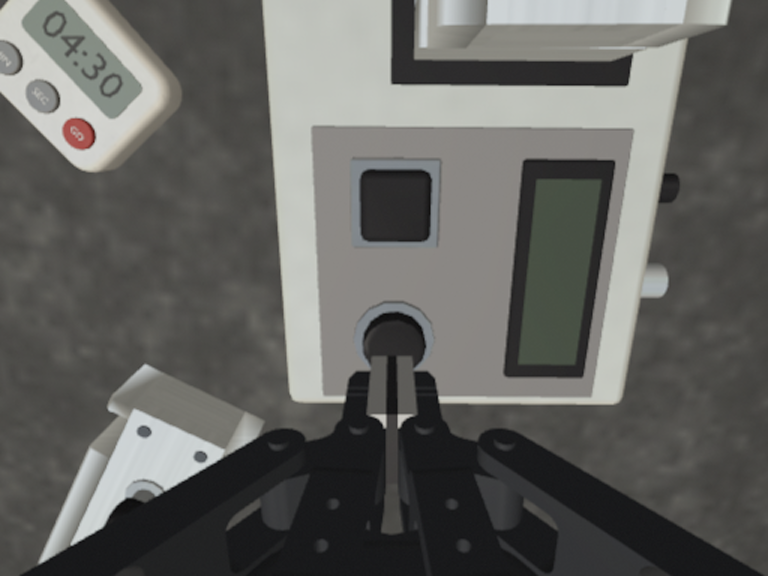

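Request:
{"api": "send_rows", "payload": {"delta_pos": [[0.001, 0.001, 0.02], [0, 0, 0.025], [0, 0, 0.012], [0, 0, 0]], "angular": [[0, 0, 0], [0, 0, 0], [0, 0, 0], [0, 0, 0]]}}

```text
clock: 22.08
position: [0.569, -0.09, 0.0692]
ee_rot: [-0.001, 0.998, 0.055, -0.002]
contact_force: [-1.2, 0.3, 0.8]
width: -0.0003
```

Request:
{"api": "send_rows", "payload": {"delta_pos": [[0, 0, 0.005], [0, 0, 0.005], [0, 0, 0]], "angular": [[0, 0, 0], [0, 0, 0], [0, 0, 0]]}}

```text
clock: 22.33
position: [0.5705, -0.0906, 0.067]
ee_rot: [-0.0, 0.999, 0.055, 0.0]
contact_force: [-0.2, 0.4, 1.7]
width: -0.0
```

Request:
{"api": "send_rows", "payload": {"delta_pos": [[0, 0, 0.005], [0, 0, 0.005], [0, 0, 0.003], [0, 0, 0]], "angular": [[0, 0, 0], [0, 0, 0], [0, 0, 0], [0, 0, 0]]}}

```text
clock: 22.67
position: [0.5706, -0.0907, 0.0623]
ee_rot: [-0.0, 0.999, 0.055, 0.0]
contact_force: [-0.7, 0.7, 4.1]
width: -0.0003
```

Request:
{"api": "send_rows", "payload": {"delta_pos": [[0, 0, 0.003], [0, 0, 0.003], [0, 0, 0], [0, 0, 0]], "angular": [[0, 0, 0], [0, 0, 0], [0, 0, 0], [0, 0, 0]]}}

```text
clock: 23.0
position: [0.5707, -0.0907, 0.0619]
ee_rot: [-0.0, 0.999, 0.055, 0.001]
contact_force: [-4.1, 2.0, 16.8]
width: 0.0007
```

Request:
{"api": "send_rows", "payload": {"delta_pos": [[0, 0, -0.01], [0, 0, -0.03], [0, 0, -0.06], [0, 0, -0.09], [0, 0, -0.09]], "angular": [[0, 0, 0], [0, 0, 0], [0, 0, 0], [0, 0, 0], [0, 0, 0]]}}

```text
clock: 23.42
position: [0.5694, -0.0906, 0.1714]
ee_rot: [-0.001, 0.999, 0.055, -0.002]
contact_force: [0.7, -1.2, -0.7]
width: -0.0
```

Request:
{"api": "send_rows", "payload": {"delta_pos": [[0, -0.05, -0.05], [0, -0.07, 0], [0, -0.07, 0], [0, 0, 0], [0, 0, 0]], "angular": [[0, 0, 0], [0, 0, 0], [0, 0, 0], [0, 0, 0], [0, 0, 0]]}}

```text
clock: 23.83
position: [0.5617, -0.0142, 0.1915]
ee_rot: [-0.0, 0.998, 0.056, -0.0]
contact_force: [0.2, -1.8, -0.5]
width: 0.0
```

```bash
python3 -c "
from h import *
s,p,R=tool();print(p,s['contact_force'])
c,im=show('wrist','pics/w21.png');cv2.imwrite('pics/w21z.png',cv2.resize(im,None,fx=1.5,fy=1.5,interpolation=cv2.INTER_CUBIC))
c,im=show('scene','pics/s21.png');cv2.imwrite('pics/s21z.png',cv2.resize(im[110:270,130:350],None,fx=3.6,fy=3.6,interpolation=cv2.INTER_CUBIC))
"
```

```text
[ 0.5617166  -0.01415498  0.19147391] [ 0.20815513 -1.76814142 -0.52626693]
```

View pics/w21z.png

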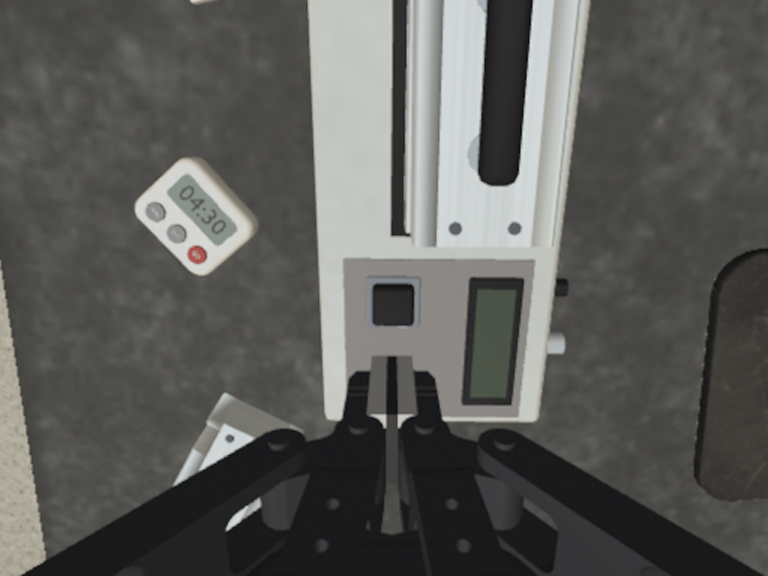

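View pics/s21z.png

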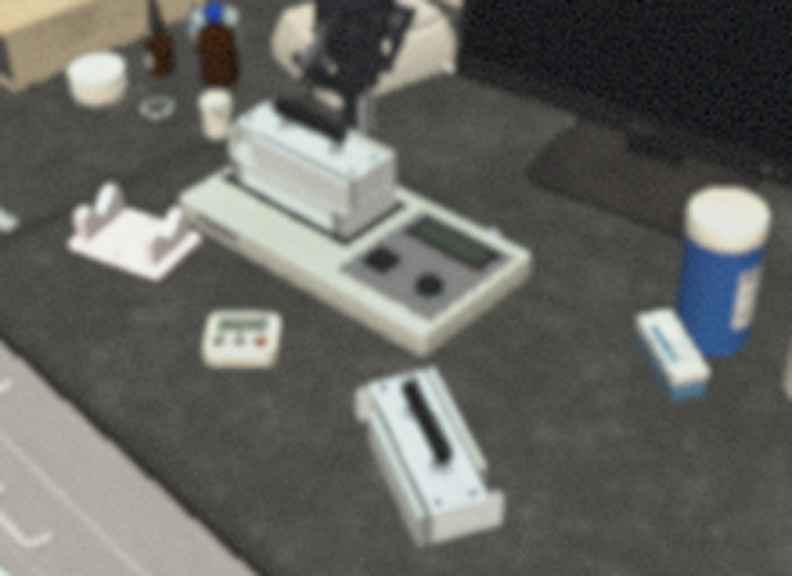

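Both keys are up. The cover sits closed on the counter, cover_b, the timer, the carton and the canister are untouched, and the gripper is clear. Handing in.

```bash
python3 -c "
from h import *
s=manip.get_state();print(s['clock'],abs(s['qd']).max())
print(manip.sign_off())"
```

```text
23.9333 0.014111483610762731
the job is handed in; nothing more can be done
None
```

The counter is loaded, closed, zeroed and started. I handed the job in at 23.9 s of the 67 s allowed; `sign_off` gives no verdict.

- **Tube:** it lies in the trough. I re-gripped it twice on its rest because the first grip was too high. It was set down with 5.6 N at a TCP height of 83.4 mm, against 82.8 mm predicted, and the picture after release shows it centred.
- **Cover:** cover_a, the one with both cut-outs at one end, went over the lugs and touched down at exactly the predicted flush height (121.2 mm). Both lugs show in its cut-outs. I judged it flush from that height and the camera views; I did not probe the joint all round.
- **Keys:** I pressed the square key first, then the round one. Each stopped after about 5 mm of travel, with the force rising to about 17 N, and was then released. Pictures afterwards show the square key back up at close range and the round key up in the scene view.
- **Display:** it showed nothing readable after the square key, nor at the end, so the zeroing and the count are inferred from the key travel alone.
- **Surroundings:** cover_b, the timer, the carton and the canister look unmoved in the last scene picture. The orange look-alike was never touched; it is outside that picture.

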